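# Load and lock the seal transport cassette

## Robot

A 6-joint arm with a two-finger parallel gripper is mounted at the origin on the work surface. World frame = base frame: x ahead of the robot, y to its left, z up, the work surface at z = 0. Lengths are in m, angles in rad, forces in N, time in s.
With the tool pointing down it reaches from about 0.375 to 0.9 m from the base axis. Payload 3.1 kg.
Tool frame: the origin (TCP) lies on the centre line of the jaws, within the pads' length; the fingertips stand 14 mm ahead of it and the grasp point (between the pads) lies 5 mm behind it; z points along the fingers, y is the line along which they close (so a half turn about z gives the same grasp; the last joint's range is limited). The gripper opens to 87 mm and grips with 3 to 60 N. Pads are 19 mm wide; open, the fingers measure 117 mm over their backs; the gripper's body (75 mm by 190 mm) begins 51 mm behind the grasp point.
Start: joints at [1.071, 0.527, 1.433, -0, 1.181, -0.178], TCP at [0.197, 0.593, 0.237] pointing down, gripper open.
Joint ranges: [-3.08, 3.08], [-0.75, 2.2], [0.22, 2.44], [-1.43, 4.57], [0, 2.65], [-2.85, 2.85]. Speed limits (rad/s): [2.79, 2.79, 3.14, 3.14, 3.14, 3.14].

## Interface

Orientations are given as a unit quaternion [x, y, z, w].
In Python, from rig import robot gives the robot as it stands.
- The arm moves only by the tool move_arm, never from a script. Its argument "commands" is a list of rows, each an object with "hand": the finger opening in cm, from 0 to 8.7; "travel": the shift along the tool's x, y, z in cm, a list of three; "twist": the turn, a rotation vector about the tool's x, y, z in degrees, a list of three. In form: [{"hand": hand, "travel": [dx, dy, dz], "twist": [wx, wy, wz]}, ...]. A call has 1 to 5 rows; each row shifts and turns the commanded pose from where the row before left it, along the tool's axes as they then stand; what a row does not reach is not made up. A row lasts 1/12 s, in which the tool goes at most 41.7 mm and 7.16 degrees, less where a joint would pass 70% of its speed; a pose out of reach is approached as far as the arm can. A call is refused whole if a number of a shift passes 4.17 or a number of a turn 7.16, either way. A call with a gripper value outside its range is refused whole. The fingers move at their own pace and stop on an object; "force" is the grip in N (left out, the last holds). Time passes only in rows, so rows that do not move let the fingers close. It gives the time, the measured TCP pose, the force, the opening and the grip force at its end, in the units of the state.
- robot.get_obs(): the state, without advancing time (a new reading comes with each control period).
- robot.camera(name): name is "scene" or "top" or "wrist"; returns a dict with "frame" (384x512x3 uint8, red, green, blue), "fov_y" (degrees; the focal length in pixels is half the picture's height over the tangent of half this angle, whatever the lens; pixels are square), "cx", "cy" (the principal point, pixels), "extrinsics" (4x4, takes a point from camera to world coordinates); the wrist camera has in their place "T_tool_cam" (4x4, takes a point from camera to tool coordinates, whose origin is the TCP and whose axes are the flange's). Camera axes: x right, y down, z forward; pixel columns grow to the right and rows downward; lengths in m; the calibration is good to about 2 mm. A picture is of the moment at which its call begins: read the wrist's pose just before it. There is no depth.
- robot.hand_in(): hands the job in; it is judged then, once.
The state is a dict: "time": time; "q": joint angles; "joint_velocities": joint speeds; "joint_torque": joint torques, N m; "position": TCP position; "tool_rot": TCP orientation; "ft_force": force on the tool from outside, world axes, zero at the start; "moment": the same for the moment, N m; "grip_width": finger opening in m; "grip_force": force on a finger pad.
Only numpy, scipy, OpenCV 4.12 (cv2) and the standard library are available. Lean on these libraries where they do the work, as an engineer would, in place of code of your own. Each camera call takes 0.05 s, during which the arm holds its last target. There are 200 camera calls.

## Task

Pack this lot away: throw the cassette's cam lever over to open its keeper, then load every carrier plate on the bench into a bay of its own: tilt it, pass one end down through the loading slot and under the fixed lip, then lay it flat on the bay floor, fin up. When all are in, throw the lever back over its high point so it snaps closed, and nest the three emptied steel cups upright into one stack on the bench; leave the other things where they are.

Things in the scene. Friction and masses are not known exactly. Their poses are not given: they have to be found in the camera images.
- cassette: grey cassette, fixed, 184 (own x) x 226 (own y) x 32 mm. Own x points away from the robot (turned up to 0.15 rad). Origin: on the bench under the middle bay's centre. Three open-topped bays at own y -74, 0, +74 mm, each 62 wide, inside from x -61 to +61, floor at z 6. Walls and 12 mm dividers are 32 mm high to x +40, then 16. One plate per bay, along own x, 6 mm play each way.
- lip_edge (a point): inner edge of the fixed lip over the front (robot-side) end of the bays, top face, middle bay: cassette x -27, y 0, z 32 mm. The lip covers every bay from the front wall to here; it is 4 mm thick, with 22 mm free between it and the bay floor.
- keeper_edge (a point): middle of the front edge, top face, of the aluminium keeper bar (z 17 to 25 mm) that slides across the far end of all bays, driven by the lever. Cassette x: +61 open, +43 closed, when it traps the far ends of plates. Open, the slot is 88 mm long, shorter than a plate: tilt it about 22 degrees, robot-side end low, push that end 24 mm under the lip, then lower the far end.
- lever (a joint): steel cam lever with black ball knob at the cassette's right side (own -y), swinging in its x-z plane. 0 = closed (leans 0.9 rad off upright, away from the robot), 1.8 = open (0.9 rad towards the robot), 0.9 = high point. A spring (0.5 N m at each end, 6 to 9 N at the knob, nil at the high point) throws it to the nearer end. Starts closed. Push the knob's side along its arc; a level push binds.
- lever_knob (a point): centre of the lever's ball knob, 24 mm diameter, 85 mm from the pivot (centre about 93 mm above the bench at either end, 125 mm at the high point)
- lever_pivot (a point): centre of the lever's pivot, 40 mm above the bench, at cassette x -20, y -135 mm; the housing cheeks round it are 34 mm across y, 40 mm along x and 54 mm high
- plate1: aluminium carrier plate with black rubber seals, fin up: base 110 (own x) x 54 (own y) x 6 mm thick; from its middle rises a solid grip fin 32 long (x) x 12 thick (y), 50 mm above the base (top 56 mm above the underside). Symmetrical end for end. 155 g, give or take a third. Origin: centre of the base's underside; z is the fin's direction. Two or three plates are present.
- plate2: aluminium carrier plate with black rubber seals, fin up: base 110 (own x) x 54 (own y) x 6 mm thick; from its middle rises a solid grip fin 32 long (x) x 12 thick (y), 50 mm above the base (top 56 mm above the underside). Symmetrical end for end. 155 g, give or take a third. Origin: centre of the base's underside; z is the fin's direction. Two or three plates are present.
- plate3: aluminium carrier plate with black rubber seals, fin up: base 110 (own x) x 54 (own y) x 6 mm thick; from its middle rises a solid grip fin 32 long (x) x 12 thick (y), 50 mm above the base (top 56 mm above the underside). Symmetrical end for end. 155 g, give or take a third. Origin: centre of the base's underside; z is the fin's direction. Two or three plates are present.
- cup1: empty steel seal cup, open at the top, standing upright: 75 mm tall, outside diameter 40 mm at the foot widening evenly to 61 mm at the rim, wall 3 mm, a thick solid base whose inner floor is 34 mm above the underside. Nested upright, each cup stands 34 mm above the one below with 1.5 mm play around its foot. 140 g. Origin: centre of the underside, z up. All three look alike and all are present.
- cup2: empty steel seal cup, open at the top, standing upright: 75 mm tall, outside diameter 40 mm at the foot widening evenly to 61 mm at the rim, wall 3 mm, a thick solid base whose inner floor is 34 mm above the underside. Nested upright, each cup stands 34 mm above the one below with 1.5 mm play around its foot. 140 g. Origin: centre of the underside, z up. All three look alike and all are present.
- cup3: empty steel seal cup, open at the top, standing upright: 75 mm tall, outside diameter 40 mm at the foot widening evenly to 61 mm at the rim, wall 3 mm, a thick solid base whose inner floor is 34 mm above the underside. Nested upright, each cup stands 34 mm above the one below with 1.5 mm play around its foot. 140 g. Origin: centre of the underside, z up. All three look alike and all are present.
- seal_jar: small white closed jar, 44 mm diameter, 50 mm tall; a bystander, origin at its underside or end: leave alone
- jar_lid: flat black jar lid, 52 mm diameter, 12 mm thick; a bystander, origin at its underside or end: leave alone
- driver: screwdriver lying on the bench; a bystander, origin at its underside or end: leave alone
- counter_block: small black tally counter box, 60 x 40 x 35 mm; a bystander, origin at its underside or end: leave alone

How it is judged:
By the outcome, as a careful person would: the job done as asked, in the order asked, and still so for the second after the job is handed in, with the robot touching nothing.
Of plate1, plate2, plate3 only 2 to 3 are there at a start; the rules pass over those that are not, and their reading is None.
At some moment in a run one of plate1, plate2, plate3 may be knocked a few centimetres aside while the robot is not near it.
Once in a run the grip may slacken for a moment while it holds something.
It also fails if it takes over 210 s, if anything falls off the work surface, if the arm or the gripper's body presses on something with over 40 N, if the wrist force passes 120 N, or if a joint passes its speed limit or range.

## Working session

There is one attempt and no reset: what is moved stays moved. The work goes in short steps, Python scripts to look and compute and a tool call to move; the robot and the scene stay as the last step left them, time stands still between calls to the robot, and variables do not carry over. Pictures are saved under pics/ and viewed, at most 14 in all, crops included, and the job is handed in when it is done.

Besides the shell and the picture viewer there is one more tool, called after ">>>" in YAML: its name, and indented under it one key for each argument. move_arm: Moves the arm, as the interface text tells. Its arguments: {"type":"object","properties":{"commands":{"type":"array"},"force":{"type":"number"}},"required":["commands"]}

```bash
ls; mkdir -p pics; cat > h.py <<'E'
import numpy as np, cv2
from scipy.spatial.transform import Rotation as R
from rig import robot
def cam(name,save=None):
    o=robot.get_obs(); c=robot.camera(name); f=192/np.tan(np.radians(c['fov_y'])/2)
    if 'extrinsics' in c: T=np.array(c['extrinsics'])
    else:
        W=np.eye(4); W[:3,:3]=R.from_quat(o['tool_rot']).as_matrix(); W[:3,3]=o['position']; T=W@np.array(c['T_tool_cam'])
    c.update(T=T,f=f)
    if save: cv2.imwrite('pics/'+save,cv2.cvtColor(c['frame'],cv2.COLOR_RGB2BGR))
    return c
def ray(c,u,v,z):
    d=c['T'][:3,:3]@np.array([(u-c['cx'])/c['f'],(v-c['cy'])/c['f'],1]); p=c['T'][:3,3]
    return p+d*(z-p[2])/d[2]
def proj(c,P):
    P=np.atleast_2d(P); q=(P-c['T'][:3,3])@c['T'][:3,:3]
    return q[:,:2]/q[:,2:]*c['f']+[c['cx'],c['cy']]
def up(name,box,k,src):
    im=cv2.imread('pics/'+src); x0,y0,x1,y1=box
    cv2.imwrite('pics/'+name,cv2.resize(im[y0:y1,x0:x1],None,fx=k,fy=k,interpolation=cv2.INTER_CUBIC))
E
python3 - <<'E'
from h import *
for n in ['scene','top','wrist']:
    c=cam(n,n+'0.png'); print(n,c['fov_y'],c['cx'],c['cy'],c['T'].round(3).tolist())
    import pickle; pickle.dump(c,open(n+'0.pkl','wb'))
a=cv2.imread('pics/top0.png'); cv2.imwrite('pics/t0.png',cv2.resize(a,(800,600),interpolation=cv2.INTER_CUBIC))
a=cv2.imread('pics/scene0.png'); cv2.imwrite('pics/s0.png',cv2.resize(a,(800,600),interpolation=cv2.INTER_CUBIC))
print(robot.get_obs())
E
```

```text
pics
scene 56.312912879146054 250.62885330630743 194.06737390329656 [[0.776, 0.505, -0.379, 0.907], [0.631, -0.635, 0.446, -0.423], [-0.015, -0.585, -0.811, 0.879], [0.0, 0.0, 0.0, 1.0]]
top 44.097442229877075 255.42989834585245 181.93075769025103 [[-0.042, -0.976, 0.213, 0.272], [-0.999, 0.039, -0.015, 0.029], [0.006, -0.214, -0.977, 1.358], [0.0, 0.0, 0.0, 1.0]]
wrist 67.54758233498993 247.9006914332818 190.95270012210062 [[0.315, 0.904, 0.288, 0.117], [0.949, -0.3, -0.096, 0.618], [-0.001, 0.304, -0.953, 0.384], [0.0, 0.0, 0.0, 1.0]]
{'time': 0.15, 'q': array([ 1.07153157e+00,  5.28241336e-01,  1.43357595e+00, -3.52399026e-07,
        1.18143201e+00, -1.78489883e-01]), 'joint_velocities': array([ 0.00068341, -0.00131397, -0.00401674, -0.00183887, -0.00011604,
        0.00132523]), 'joint_torque': array([ 3.13018627e-04, -4.40431952e+01, -1.76842779e+01,  6.33167918e-02,
        5.51890454e-02, -1.30490366e-04]), 'position': array([0.19677194, 0.59265789, 0.23581356]), 'tool_rot': array([ 1.59700560e-01,  9.87165156e-01, -7.81263838e-04, -2.75202576e-04]), 'ft_force': array([0.22859475, 0.67906381, 0.68142295]), 'moment': array([ 0.02423351,  0.01603307, -0.00981145]), 'grip_force': 0.0, 'grip_width': 0.08711378818604575}
```

View pics/t0.png

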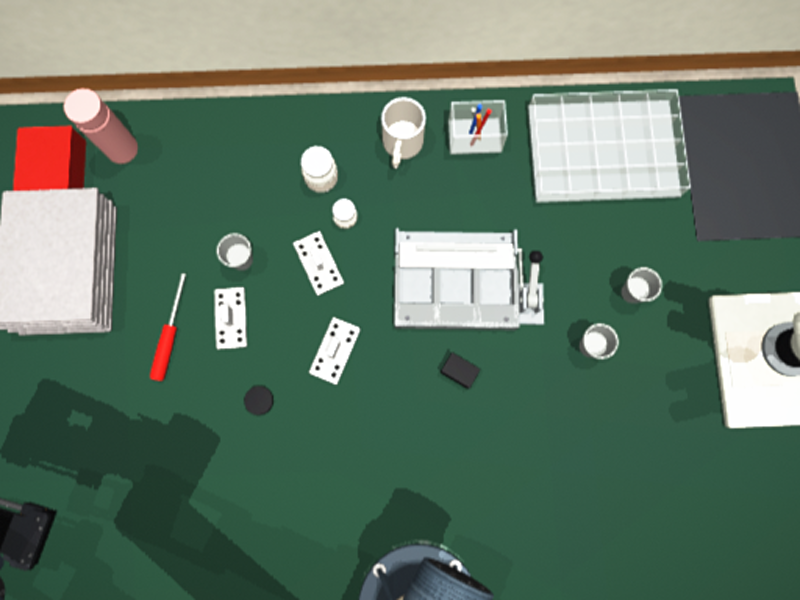

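View pics/s0.png

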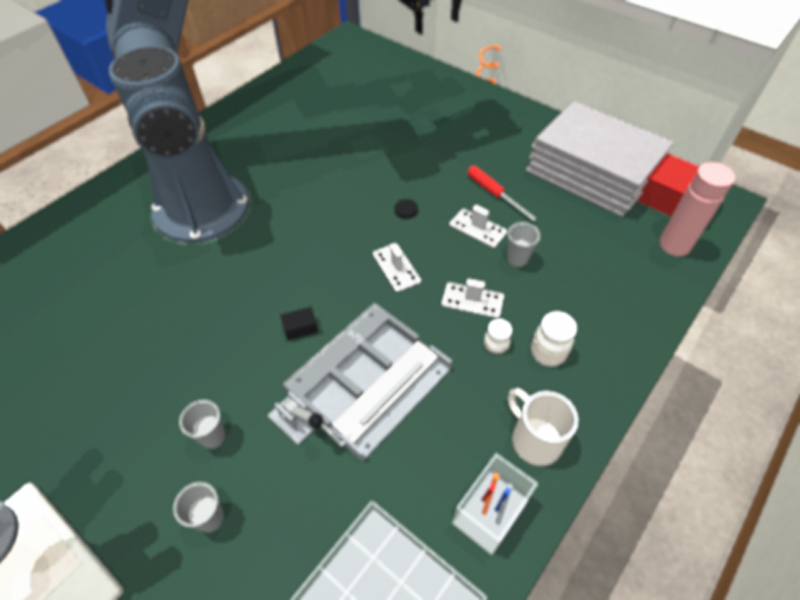

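```bash
python3 - <<'E'
from h import *
up('t1.png',(245,140,355,215),7,'top0.png')
up('t2.png',(130,140,235,250),5.4,'top0.png')
up('s1.png',(165,190,295,300),5.4,'scene0.png')
E
```

```text
(no output)
```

View pics/t1.png

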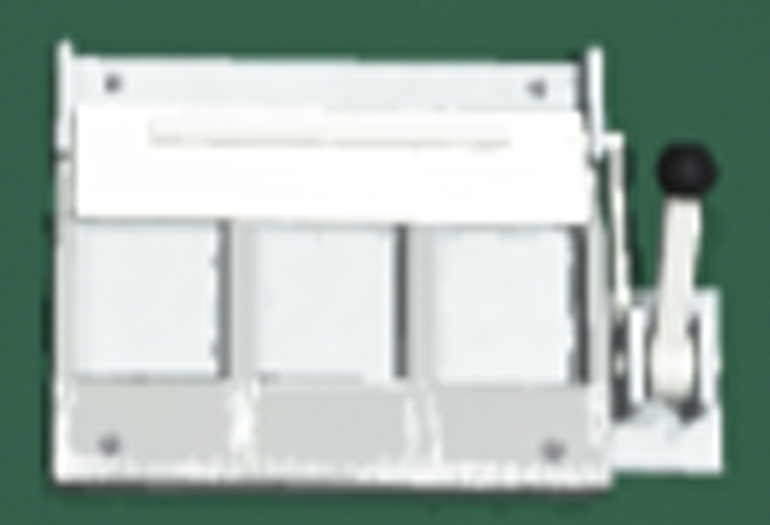

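View pics/s1.png

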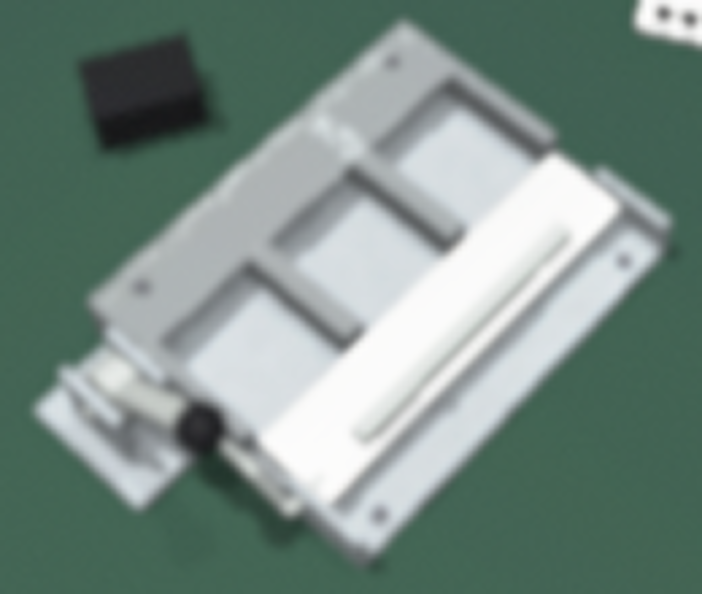

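View pics/t2.png

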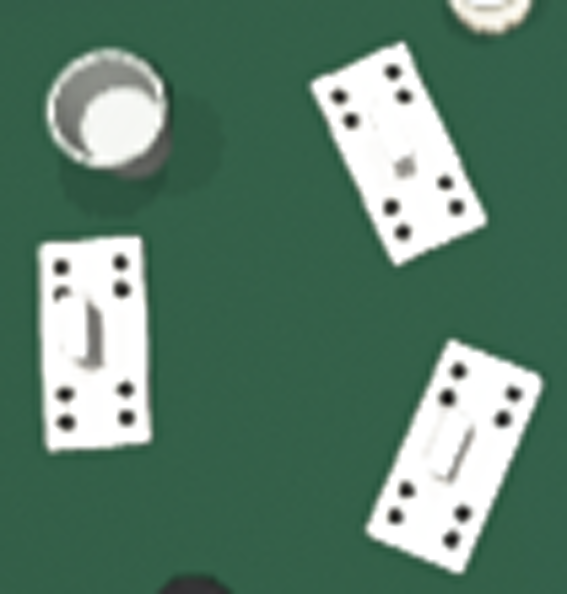

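```bash
cat > cas.py <<'E'
from h import *
import pickle
from scipy.optimize import least_squares
t=pickle.load(open('top0.pkl','rb')); s=pickle.load(open('scene0.pkl','rb'))
kp=np.array([-20+85*np.sin(.9),-135,40+85*np.cos(.9)])
def cp(x,y,k,ox,oy): return (x+.5)/k-.5+ox,(y+.5)/k-.5+oy
obs=[(t,(-67,113,32),cp(55,478,7,245,140)),(t,(-67,-113,32),cp(612,485,7,245,140)),
(t,(-27,0,32),cp(322,379,7,245,140)),(t,(43,0,25),cp(330,220,7,245,140)),(t,kp,cp(687,171,7,245,140)),
(s,(-67,113,32),cp(405,20,5.4,165,190)),(s,(-67,-113,32),cp(90,303,5.4,165,190)),(s,kp,cp(203,427,5.4,165,190))]
def W(p,P):
    c,sn=np.cos(p[2]),np.sin(p[2]); P=np.array(P,float)/1000
    return np.array([p[0]+c*P[0]-sn*P[1],p[1]+sn*P[0]+c*P[1],P[2]])
def res(p,sel): return np.concatenate([proj(c,W(p,P))[0]-uv for c,P,uv in obs if c is t and 't' in sel or c is s and 's' in sel])
for sel in ['t','s','ts']:
    r=least_squares(res,[.5,0,0],args=(sel,)); print(sel,r.x.round(4),r.fun.round(1))
E
python3 cas.py
python3 - <<'E'
from h import *
import pickle
# blobs in top & scene: bright unsaturated on green
for n in ['top','scene']:
    c=pickle.load(open(n+'0.pkl','rb')); im=c['frame']; hsv=cv2.cvtColor(im,cv2.COLOR_RGB2HSV)
    m=((hsv[...,1]<70)&(hsv[...,2]>90)).astype(np.uint8)
    k,l,st,ce=cv2.connectedComponentsWithStats(m)
    for i in range(1,k):
        if 120<st[i,4]<1500: 
            x,y=ce[i]; print(n,st[i].tolist(),ce[i].round(1),'z6',ray(c,x,y,.006).round(3)[:2],'z75',ray(c,x,y,.075).round(3)[:2], np.round(cv2.minAreaRect(np.argwhere(l==i)[:,::-1].astype(np.float32))[2]))
E
```

```text
t [ 0.5483 -0.0942 -0.051 ] [-0.4 -0.2 -0.2 -0.4  1.2  0.5 -0.3 -0.1 -0.4  0.3]
s [ 0.5467 -0.0918 -0.0468] [-0.1  0.3  0.1  0.  -0.  -0.2]
ts [ 0.5478 -0.0933 -0.0502] [-0.7 -0.  -0.5 -0.2  1.   0.6 -0.6  0.1 -0.7  0.5  0.   0.9  0.   0.5
 -0.3  0.4]
top [243, 62, 30, 46, 1008] [257.6  81.9] z6 [ 0.88  -0.011] z75 [ 0.849 -0.009] 90.0
top [287, 64, 38, 35, 1113] [305.1  81.4] z6 [ 0.876 -0.156] z75 [ 0.845 -0.147] 90.0
top [192, 93, 25, 31, 586] [203.7 107.9] z6 [0.802 0.156] z75 [0.775 0.149] 81.0
top [212, 127, 17, 20, 269] [220.1 136.3] z6 [0.71  0.108] z75 [0.688 0.104] 90.0
top [187, 147, 33, 43, 745] [203.4 168. ] z6 [0.615 0.16 ] z75 [0.597 0.153] 65.0
top [138, 149, 23, 24, 433] [149.6 160.3] z6 [0.645 0.318] z75 [0.625 0.303] 90.0
top [401, 171, 23, 23, 407] [411.8 181.5] z6 [ 0.55  -0.448] z75 [ 0.535 -0.424] 90.0
top [137, 183, 21, 41, 780] [147. 203.] z6 [0.517 0.324] z75 [0.505 0.309] 90.0
top [197, 203, 34, 44, 801] [213.7 224.1] z6 [0.448 0.133] z75 [0.439 0.128] 23.0
top [373, 207, 23, 23, 432] [383.9 217.9] z6 [ 0.446 -0.356] z75 [ 0.437 -0.336] 90.0
top [230, 348, 71, 36, 676] [259.9 360.9] z6 [0.073 0.017] z75 [0.083 0.018] 76.0
scene [96, 115, 63, 42, 987] [123.4 140.3] z6 [ 0.02  -0.037] z75 [ 0.09  -0.067] 82.0
scene [286, 121, 61, 50, 1298] [319.5 147. ] z6 [0.556 0.348] z75 [0.584 0.287] 32.0
scene [237, 154, 34, 34, 651] [253.5 170.6] z6 [0.449 0.134] z75 [0.485 0.09 ] 56.0
scene [281, 177, 48, 51, 1205] [307.6 198.3] z6 [0.641 0.151] z75 [0.662 0.105] 44.0
scene [339, 198, 32, 38, 892] [354.2 216.2] z6 [0.78  0.181] z75 [0.79  0.133] 27.0
scene [114, 255, 28, 33, 715] [128.7 270.1] z6 [ 0.404 -0.332] z75 [ 0.444 -0.339] 90.0
scene [110, 307, 31, 34, 840] [125.8 323.8] z6 [ 0.507 -0.425] z75 [ 0.539 -0.425] 90.0
```

```bash
cat >> h.py <<'E'
from scipy.optimize import minimize
def Wp(p,P):
    c,s=np.cos(p[2]),np.sin(p[2]); P=np.array(P,float)/1000
    return np.c_[p[0]+c*P[:,0]-s*P[:,1],p[1]+s*P[:,0]+c*P[:,1],P[:,2]]
box=lambda a,b,z0,z1:np.array([(x,y,z) for x in(-a,a) for y in(-b,b) for z in(z0,z1)])
th=np.linspace(0,2*np.pi,40); circ=lambda r,z:np.c_[r*np.cos(th),r*np.sin(th),0*th+z]
SH=dict(plate=[box(55,27,0,6),box(16,6,6,56)],cup=[np.r_[circ(20,0),circ(30.5,75)]])
def sil(c,shape,p,k=4):
    m=np.zeros((384*k,512*k),np.uint8)
    for P in SH[shape]:
        q=proj(c,Wp(p,P)); h=cv2.convexHull(((q+.5)*k*16-8).astype(np.int32)); cv2.fillConvexPoly(m,h,255,shift=4)
    return cv2.resize(m,(512,384),interpolation=cv2.INTER_AREA)/255.
def mask(c):
    hsv=cv2.cvtColor(c['frame'],cv2.COLOR_RGB2HSV); m=((hsv[...,1]<85)&(hsv[...,2]>75)).astype(np.uint8)
    ct,_=cv2.findContours(m,cv2.RETR_EXTERNAL,cv2.CHAIN_APPROX_NONE); o=np.zeros_like(m); cv2.drawContours(o,ct,-1,1,-1); return o
def fit(cams,shape,p0,steps=(.012,.012,.2)):
    ms=[]
    for c in cams:
        m=mask(c); l=cv2.connectedComponents(m)[1]; s=sil(c,shape,p0)>.5
        ids=np.bincount(l[s]*(m[s]>0)); ids[0]=0; ms.append((l==ids.argmax())*1.)
    def cost(p): return sum(1-np.minimum(sil(c,shape,p),m).sum()/np.maximum(sil(c,shape,p),m).sum() for c,m in zip(cams,ms))
    p0=np.array(p0,float); S=np.array([p0]+[p0+np.eye(3)[i]*steps[i] for i in range(3 if shape=='plate' else 2)])
    if shape!='plate':
        r=minimize(lambda q:cost([*q,0]),p0[:2],method='Nelder-Mead',options=dict(initial_simplex=S[:,:2],xatol=2e-4,fatol=1e-4))
    else: r=minimize(cost,p0,method='Nelder-Mead',options=dict(initial_simplex=S,xatol=2e-4,fatol=1e-4))
    return r.x,r.fun
E
python3 - <<'E'
from h import *
import pickle
t=pickle.load(open('top0.pkl','rb')); s=pickle.load(open('scene0.pkl','rb'))
for sh,p in [('plate',(.615,.16,.45)),('plate',(.517,.324,0.05)),('plate',(.448,.133,-.4)),('cup',(.632,.305,0)),('cup',(.535,-.424,0)),('cup',(.437,-.336,0))]:
    for cs in ([t],[s]):
        x,f=fit(cs,sh,p); print(sh,x.round(4),round(f,3),end='  ')
    print()
E
```

```text
plate [0.6156 0.1605 0.4208] 0.107  plate [0.6174 0.1611 0.431 ] 0.991  
plate [0.5162 0.3247 0.0422] 0.103  plate [0.5189 0.3279 0.1191] 0.652  
plate [ 0.4484  0.1338 -0.4116] 0.109  plate [ 0.4496  0.1341 -0.2314] 0.993  
cup [0.6285 0.305 ] 0.074  cup [0.627  0.3056] 0.696  
cup [ 0.5356 -0.4266] 0.083  cup [ 0.5327 -0.4272] 0.99  
cup [ 0.4377 -0.3384] 0.092  cup [ 0.4308 -0.3376] 0.323
```

```bash
cat >> h.py <<'E'
CAS=np.array([.548,-.0935,-.05])
def c2w(x,y,z): return Wp(CAS,[[x,y,z]])[0]
def Rt(a,t=0):
    return np.c_[[-np.cos(t)*np.cos(a),-np.cos(t)*np.sin(a),-np.sin(t)],[-np.sin(a),np.cos(a),0],[np.sin(t)*np.cos(a),np.sin(t)*np.sin(a),-np.cos(t)]]
def plan(wps,o=None):
    """wps: (pos,a,t): print twist (deg, first) then travel (cm, after the twist)"""
    o=o or robot.get_obs(); p=np.array(o['position']); M=R.from_quat(o['tool_rot']).as_matrix()
    for pos,a,t in wps:
        N=Rt(a,t); tw=np.degrees(R.from_matrix(M.T@N).as_rotvec()); tr=N.T@(np.array(pos)-p)*100
        print('to',np.round(pos,4),'twist',tw.round(1),'travel',tr.round(2)); p=np.array(pos); M=N
def st():
    o=robot.get_obs(); M=R.from_quat(o['tool_rot']).as_matrix()
    print('t',round(o['time'],2),'pos',o['position'].round(4),'a',np.degrees(np.arctan2(-M[1,0],-M[0,0])).round(2),'tilt',np.degrees(np.arcsin(-M[2,0])).round(2),'roll',np.degrees(M[2,1]).round(2),'F',o['ft_force'].round(1),'w',round(o['grip_width'],4),'gf',round(o['grip_force'],1),'q',o['q'].round(2))
def knob(th,dz=5): # TCP such that the grasp point is at the knob
    return c2w(-20+85*np.sin(.9-th),-135,40+85*np.cos(.9-th)-dz)
E
python3 - <<'E'
from h import *
st()
k=knob(0)
plan([(k+[0,0,.1],CAS[2],0),(k,CAS[2],0)]+[(knob(x),CAS[2],0) for x in np.arange(.15,1.81,.15)])
E
```

```text
t 0.15 pos [0.1968 0.5927 0.2358] a -18.38 tilt -0.02 roll -0.09 F [0.2 0.7 0.7] w 0.0871 gf 0.0 q [ 1.07  0.53  1.43 -0.    1.18 -0.18]
to [ 0.5878 -0.2307  0.1878] twist [ -0.1  -0.  -15.5] travel [-43.17 -80.27   4.8 ]
to [ 0.5878 -0.2307  0.0878] twist [0. 0. 0.] travel [ 0.  0. 10.]
to [ 0.5791 -0.2302  0.0972] twist [0. 0. 0.] travel [ 0.86 -0.   -0.94]
to [ 0.5692 -0.2297  0.1052] twist [0. 0. 0.] travel [ 0.99  0.   -0.8 ]
to [ 0.5582 -0.2292  0.1115] twist [0. 0. 0.] travel [ 1.1  -0.   -0.64]
to [ 0.5464 -0.2286  0.1162] twist [0. 0. 0.] travel [ 1.19  0.   -0.47]
to [ 0.534 -0.228  0.119] twist [0. 0. 0.] travel [ 1.24 -0.   -0.28]
to [ 0.5213 -0.2273  0.12  ] twist [0. 0. 0.] travel [ 1.27 -0.   -0.1 ]
to [ 0.5086 -0.2267  0.119 ] twist [0. 0. 0.] travel [1.27 0.   0.1 ]
to [ 0.4962 -0.2261  0.1162] twist [0. 0. 0.] travel [ 1.24 -0.    0.28]
to [ 0.4844 -0.2255  0.1115] twist [0. 0. 0.] travel [ 1.19 -0.    0.47]
to [ 0.4733 -0.2249  0.1052] twist [0. 0. 0.] travel [ 1.1  -0.    0.64]
to [ 0.4634 -0.2244  0.0972] twist [0. 0. 0.] travel [0.99 0.   0.8 ]
to [ 0.4548 -0.224   0.0878] twist [0. 0. 0.] travel [ 0.86 -0.    0.94]
```

>>> move_arm:
  commands:
    - {"hand":8.7,"travel":[0,0,0],"twist":[0,0,-5.2]}
    - {"hand":8.7,"travel":[0,0,0],"twist":[0,0,-5.2]}
    - {"hand":8.7,"travel":[0,0,0],"twist":[0,0,-5.1]}
    - {"hand":8.7,"travel":[-1.54,-2.87,0],"twist":[0,0,0]}
    - {"hand":8.7,"travel":[-1.54,-2.87,0],"twist":[0,0,0]}
  force: 15

```text
time: 0.57
position: [0.2245, 0.5344, 0.236]
tool_rot: [0.024, 1.0, 0.0, 0.0]
ft_force: [0.6, -1.0, 0.1]
grip_width: 0.0871
grip_force: 0.0
```

>>> move_arm:
  commands:
    - {"hand":8.7,"travel":[-1.54,-2.87,0],"twist":[0,0,0]}
    - {"hand":8.7,"travel":[-1.54,-2.87,0],"twist":[0,0,0]}
    - {"hand":8.7,"travel":[-1.54,-2.87,0],"twist":[0,0,0]}
    - {"hand":8.7,"travel":[-1.54,-2.87,0],"twist":[0,0,0]}
    - {"hand":8.7,"travel":[-1.54,-2.87,0],"twist":[0,0,0]}

```text
time: 0.98
position: [0.2948, 0.3855, 0.2364]
tool_rot: [0.025, 1.0, -0.0, -0.0]
ft_force: [0.9, -0.9, -0.1]
grip_width: 0.0869
grip_force: 0.0
```

>>> move_arm:
  commands:
    - {"hand":8.7,"travel":[-1.54,-2.87,0],"twist":[0,0,0]}
    - {"hand":8.7,"travel":[-1.54,-2.87,0],"twist":[0,0,0]}
    - {"hand":8.7,"travel":[-1.54,-2.87,0],"twist":[0,0,0]}
    - {"hand":8.7,"travel":[-1.54,-2.87,0],"twist":[0,0,0]}
    - {"hand":8.7,"travel":[-1.54,-2.87,0],"twist":[0,0,0]}

```text
time: 1.4
position: [0.3646, 0.2384, 0.2366]
tool_rot: [0.025, 1.0, 0.0, 0.0]
ft_force: [0.3, -0.1, -0.1]
grip_width: 0.0869
grip_force: 0.0
```

>>> move_arm:
  commands:
    - {"hand":8.7,"travel":[-1.54,-2.87,0],"twist":[0,0,0]}
    - {"hand":8.7,"travel":[-1.54,-2.87,0],"twist":[0,0,0]}
    - {"hand":8.7,"travel":[-1.54,-2.87,0],"twist":[0,0,0]}
    - {"hand":8.7,"travel":[-1.54,-2.87,0],"twist":[0,0,0]}
    - {"hand":8.7,"travel":[-1.54,-2.87,0],"twist":[0,0,0]}

```text
time: 1.82
position: [0.4343, 0.0911, 0.2365]
tool_rot: [0.025, 1.0, 0.0, -0.0]
ft_force: [-0.4, 0.7, -0.7]
grip_width: 0.0868
grip_force: 0.0
```

>>> move_arm:
  commands:
    - {"hand":6,"travel":[-1.54,-2.87,0],"twist":[0,0,0]}
    - {"hand":6,"travel":[-1.54,-2.87,0],"twist":[0,0,0]}
    - {"hand":6,"travel":[-1.54,-2.87,0],"twist":[0,0,0]}
    - {"hand":6,"travel":[-1.54,-2.87,0],"twist":[0,0,0]}
    - {"hand":6,"travel":[-1.54,-2.87,0],"twist":[0,0,0]}

```text
time: 2.23
position: [0.5039, -0.0561, 0.2364]
tool_rot: [0.025, 1.0, 0.0, -0.0]
ft_force: [-0.1, 0.5, -0.1]
grip_width: 0.0634
grip_force: 0.0
```

>>> move_arm:
  commands:
    - {"hand":6,"travel":[-1.54,-2.87,0],"twist":[0,0,0]}
    - {"hand":6,"travel":[-1.54,-2.87,0],"twist":[0,0,0]}
    - {"hand":6,"travel":[-1.54,-2.87,0],"twist":[0,0,0]}
    - {"hand":6,"travel":[0,0,0],"twist":[0,0,0]}
    - {"hand":6,"travel":[0,0,0],"twist":[0,0,0]}

```text
time: 2.65
position: [0.5459, -0.1445, 0.236]
tool_rot: [0.027, 1.0, 0.0, -0.0]
ft_force: [-0.1, -0.3, -0.1]
grip_width: 0.06
grip_force: 0.0
```

```bash
python3 - <<'E'
from h import *
st(); c=cam('wrist','w1.png')
k=knob(0); print(proj(c,[k+[0,0,.005],c2w(-27,0,32),c2w(43,0,25),c2w(-67,-113,32)]).round(1))
plan([(k,CAS[2],0)])
up('w1b.png',(0,0,512,384),1.5,'w1.png')
E
```

```text
t 2.65 pos [ 0.5459 -0.1445  0.236 ] a -3.04 tilt -0.01 roll 0.02 F [-0.1 -0.3 -0.1] w 0.06 gf 0.0 q [-0.46  0.45  1.59  0.    1.11 -1.97]
[[172.8 223.6]
 [289.9 147.9]
 [287.  199.7]
 [196.1 114.6]]
to [ 0.5878 -0.2307  0.0878] twist [ 0.1 -0.1 -0.1] travel [-4.72 -8.54 14.81]
```

View pics/w1b.png

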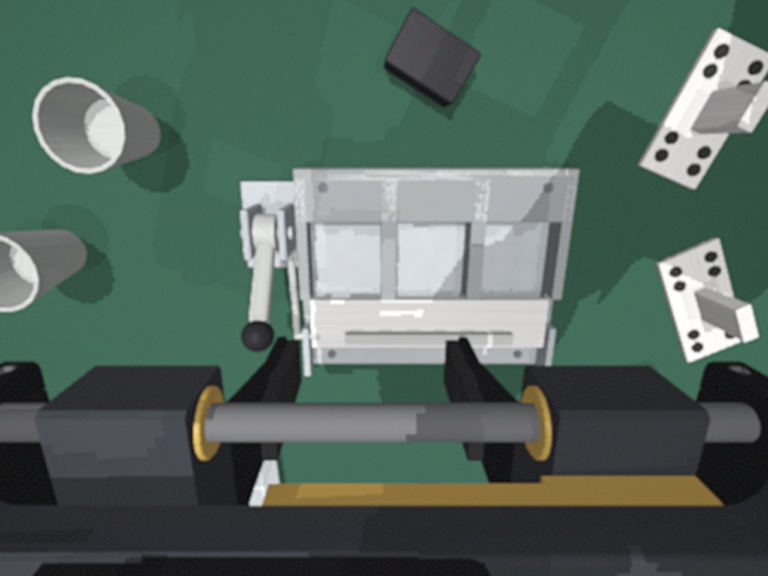

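>>> move_arm:
  commands:
    - {"hand":6,"travel":[-1.57,-2.9,0],"twist":[0,0,0]}
    - {"hand":6,"travel":[-1.57,-2.9,0],"twist":[0,0,0]}
    - {"hand":6,"travel":[-1.57,-2.9,0],"twist":[0,0,0]}
    - {"hand":6,"travel":[0,0,3.5],"twist":[0,0,0]}
    - {"hand":6,"travel":[0,0,3.5],"twist":[0,0,0]}

```text
time: 3.12
position: [0.5904, -0.2335, 0.1682]
tool_rot: [0.025, 1.0, -0.002, 0.003]
ft_force: [-0.8, 0.9, -0.4]
grip_width: 0.0602
grip_force: 0.0
```

>>> move_arm:
  commands:
    - {"hand":6,"travel":[0,0,3.5],"twist":[0,0,0]}
    - {"hand":6,"travel":[0,0,2.3],"twist":[0,0,0]}
    - {"hand":6,"travel":[0,0,2],"twist":[0,0,0]}
    - {"hand":6,"travel":[0,0,0],"twist":[0,0,0]}
    - {"hand":6,"travel":[0,0,0],"twist":[0,0,0]}

```text
time: 3.53
position: [0.5871, -0.2302, 0.0877]
tool_rot: [0.024, 1.0, 0.001, -0.002]
ft_force: [-0.7, -0.7, 0.8]
grip_width: 0.06
grip_force: 0.0
```

>>> move_arm:
  commands:
    - {"hand":1.5,"travel":[0,0,0],"twist":[0,0,0]}
    - {"hand":1.5,"travel":[0,0,0],"twist":[0,0,0]}
    - {"hand":1.5,"travel":[0,0,0],"twist":[0,0,0]}
    - {"hand":1.5,"travel":[0,0,0],"twist":[0,0,0]}
    - {"hand":1.5,"travel":[0,0,0],"twist":[0,0,0]}
  force: 15

```text
time: 3.95
position: [0.5886, -0.2323, 0.0896]
tool_rot: [0.025, 1.0, -0.0, 0.001]
ft_force: [-0.4, -0.5, 0.4]
grip_width: 0.0343
grip_force: 0.0
```

```bash
python3 - <<'E'
from h import *
st(); print(knob(0)-robot.get_obs()['position'])
import pickle
from scipy.optimize import least_squares
E
```

```text
t 3.95 pos [ 0.5886 -0.2323  0.0896] a -2.88 tilt 0.09 roll -0.05 F [-0.4 -0.5  0.4] w 0.0343 gf 0.0 q [-0.55  0.72  1.53 -0.    0.89 -2.07]
[-0.00081553  0.00165772 -0.0017847 ]
```

>>> move_arm:
  commands:
    - {"hand":1.5,"travel":[0,0,0.15],"twist":[0,0,0]}
    - {"hand":1.5,"travel":[0,0,0],"twist":[0,0,0]}
    - {"hand":1.5,"travel":[0,0,0],"twist":[0,0,0]}
    - {"hand":1.5,"travel":[0,0,0],"twist":[0,0,0]}
  force: 30

```text
time: 4.28
position: [0.5884, -0.2314, 0.0872]
tool_rot: [0.025, 1.0, 0.001, 0.0]
ft_force: [1.0, 3.1, 2.8]
grip_width: 0.022
grip_force: 30.0
```

>>> move_arm:
  commands:
    - {"hand":1.5,"travel":[0.43,0,-0.47],"twist":[0,0,0]}
    - {"hand":1.5,"travel":[0.43,0,-0.47],"twist":[0,0,0]}
    - {"hand":1.5,"travel":[0.5,0,-0.4],"twist":[0,0,0]}
    - {"hand":1.5,"travel":[0.5,0,-0.4],"twist":[0,0,0]}
    - {"hand":1.5,"travel":[0.55,0,-0.32],"twist":[0,0,0]}

```text
time: 4.7
position: [0.5654, -0.2303, 0.1073]
tool_rot: [0.025, 1.0, 0.0, 0.002]
ft_force: [5.5, 3.1, -3.2]
grip_width: 0.0223
grip_force: 30.0
```

```bash
python3 - <<'E'
from h import *
st(); o=robot.get_obs()['position']-c2w(-20,-135,35); print(np.hypot(o[0],o[2]),'th',.9-np.arctan2(o[0],o[2]))
E
```

```text
t 4.7 pos [ 0.5654 -0.2303  0.1073] a -2.91 tilt 0.18 roll 0.04 F [ 5.5  3.1 -3.2] w 0.0223 gf 30.0 q [-0.57  0.67  1.58  0.    0.89 -2.09]
0.08469062317795037 th 0.3525830434834861
```

>>> move_arm:
  commands:
    - {"hand":1.5,"travel":[0.55,0,-0.32],"twist":[0,0,0]}
    - {"hand":1.5,"travel":[1.19,0,-0.47],"twist":[0,0,0]}
    - {"hand":1.5,"travel":[1.24,0,-0.28],"twist":[0,0,0]}
    - {"hand":1.5,"travel":[1.27,0,-0.1],"twist":[0,0,0]}
    - {"hand":1.5,"travel":[1.27,0,0.1],"twist":[0,0,0]}

```text
time: 5.12
position: [0.5096, -0.2274, 0.1194]
tool_rot: [0.025, 1.0, 0.0, 0.001]
ft_force: [1.1, 4.9, 2.2]
grip_width: 0.0224
grip_force: 30.1
```

>>> move_arm:
  commands:
    - {"hand":1.5,"travel":[1.24,0,0.28],"twist":[0,0,0]}
    - {"hand":1.5,"travel":[1.19,0,0.47],"twist":[0,0,0]}
    - {"hand":1.5,"travel":[1.1,0,0.64],"twist":[0,0,0]}
    - {"hand":1.5,"travel":[0.99,0,0.8],"twist":[0,0,0]}
    - {"hand":1.5,"travel":[0.86,0,0.9],"twist":[0,0,0]}

```text
time: 5.53
position: [0.4527, -0.2243, 0.0868]
tool_rot: [0.025, 1.0, 0.001, -0.002]
ft_force: [0.7, 1.9, -5.3]
grip_width: 0.0219
grip_force: 30.0
```

```bash
python3 - <<'E'
from h import *
st(); o=robot.get_obs()['position']-c2w(-20,-135,35); print(np.hypot(o[0],o[2]),'th',.9-np.arctan2(o[0],o[2]))
E
```

```text
t 5.53 pos [ 0.4527 -0.2243  0.0868] a -2.84 tilt -0.22 roll 0.1 F [ 0.7  1.9 -5.3] w 0.0219 gf 30.0 q [-0.68  0.61  1.85 -0.    0.68 -2.2 ]
0.08595135006208365 th 1.823860474234114
```

>>> move_arm:
  commands:
    - {"hand":5,"travel":[0,0,0],"twist":[0,0,0]}
    - {"hand":5,"travel":[0,0,0],"twist":[0,0,0]}
    - {"hand":5,"travel":[0,0,0],"twist":[0,0,0]}
    - {"hand":5,"travel":[0,0,-1.5],"twist":[0,0,0]}
    - {"hand":5,"travel":[0,0,-3],"twist":[0,0,0]}

```text
time: 5.95
position: [0.4545, -0.2248, 0.1311]
tool_rot: [0.025, 1.0, 0.001, -0.002]
ft_force: [-0.0, -0.2, 0.0]
grip_width: 0.0461
grip_force: 0.0
```

>>> move_arm:
  commands:
    - {"hand":5,"travel":[0,0,-3.5],"twist":[0,0,0]}
    - {"hand":5,"travel":[0,0,-3.5],"twist":[0,0,0]}
    - {"hand":5,"travel":[0,0,-3.5],"twist":[0,0,0]}
    - {"hand":5,"travel":[-1.6,3,0],"twist":[0,0,0]}
    - {"hand":5,"travel":[-1.6,3,0],"twist":[0,0,0]}

```text
time: 6.37
position: [0.4929, -0.1692, 0.2416]
tool_rot: [0.027, 1.0, -0.003, 0.004]
ft_force: [-0.2, 0.6, 0.4]
grip_width: 0.05
grip_force: 0.0
```

>>> move_arm:
  commands:
    - {"hand":5,"travel":[-1.6,3,0],"twist":[0,0,0]}
    - {"hand":5,"travel":[-1.6,3,0],"twist":[0,0,0]}
    - {"hand":5,"travel":[-1.6,3,0],"twist":[0,0,0]}
    - {"hand":5,"travel":[-1.6,3,0],"twist":[0,0,0]}
    - {"hand":5,"travel":[-1.6,3,0],"twist":[0,0,0]}

```text
time: 6.78
position: [0.5793, -0.0198, 0.2387]
tool_rot: [0.025, 1.0, -0.001, 0.001]
ft_force: [0.2, -0.9, 0.2]
grip_width: 0.05
grip_force: 0.0
```

>>> move_arm:
  commands:
    - {"hand":5,"travel":[-1.6,3,0],"twist":[0,0,0]}
    - {"hand":5,"travel":[-1.6,3,0],"twist":[0,0,0]}
    - {"hand":5,"travel":[-1.6,3,0],"twist":[0,0,0]}
    - {"hand":5,"travel":[-1.6,3,0],"twist":[0,0,0]}
    - {"hand":5,"travel":[-1.6,3,0],"twist":[0,0,0]}

```text
time: 7.2
position: [0.6666, 0.1264, 0.2386]
tool_rot: [0.025, 1.0, -0.0, 0.001]
ft_force: [-0.9, -0.7, 0.1]
grip_width: 0.05
grip_force: 0.0
```

>>> move_arm:
  commands:
    - {"hand":5,"travel":[-1.6,3,0],"twist":[0,0,0]}
    - {"hand":5,"travel":[-1.6,3,0],"twist":[0,0,0]}
    - {"hand":5,"travel":[0,0,0],"twist":[0,0,0]}
    - {"hand":5,"travel":[0,0,0],"twist":[0,0,0]}

```text
time: 7.53
position: [0.7009, 0.185, 0.2378]
tool_rot: [0.023, 1.0, -0.0, 0.001]
ft_force: [-0.3, -0.2, 0.3]
grip_width: 0.0503
grip_force: 0.0
```

```bash
python3 - <<'E'
from h import *
st(); w=cam('wrist','w2.png'); t=cam('top','top2.png')
im=cv2.imread('pics/w2.png')
for n,p in [('A',(.6156,.1605,.42)),('B',(.516,.325,0.042)),('C',(.448,.134,-.41))]:
    for cs in ([t],[w]):
        x,f=fit(cs,'plate',p); print(n,x.round(4),round(f,3),end='  ')
    s=sil(w,'plate',x); ct,_=cv2.findContours((s>.5).astype(np.uint8),0,1); cv2.drawContours(im,ct,-1,(0,0,255),1)
    print()
x,f=fit([w],'cup',(.6285,.305,0)); print(x,f)
cv2.imwrite('pics/w2b.png',cv2.resize(im,None,fx=1.5,fy=1.5,interpolation=cv2.INTER_CUBIC))
E
```

```text
t 7.53 pos [0.7009 0.185  0.2378] a -2.68 tilt 0.1 roll -0.02 F [-0.3 -0.2  0.3] w 0.0503 gf 0.0 q [ 0.1   0.67  1.15 -0.    1.32 -1.42]
A [0.6156 0.1605 0.4207] 0.989  A [0.6134 0.16   0.4036] 0.083  
B [0.3888 0.3975 0.3473] 0.987  B [0.5165 0.3252 0.0466] 0.029  
C [ 0.451   0.1296 -0.4007] 0.294  C [ 0.4482  0.1328 -0.4215] 0.125  
[0.62625496 0.30486409] 0.04319526699073328
```

View pics/w2b.png

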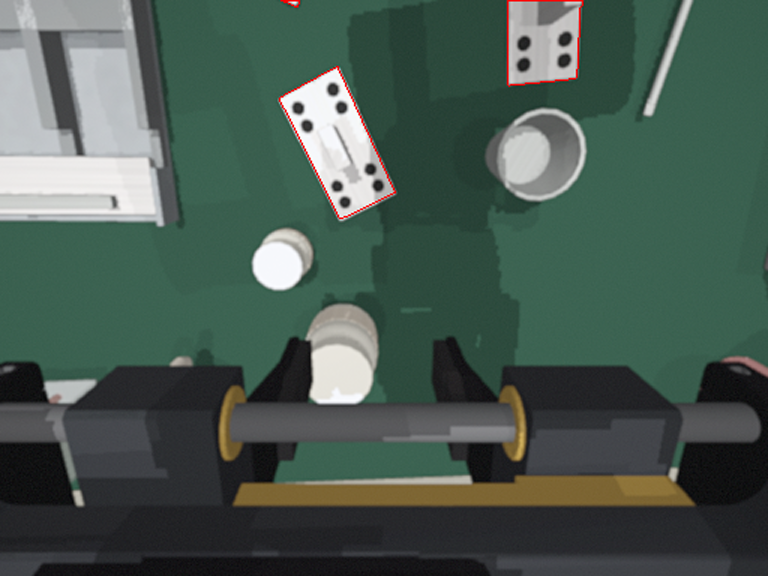

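```bash
python3 - <<'E'
from h import *
a=.4036; plan([((.6134,.160,.2378),a,0),((.6134,.160,.038),a,0)])
E
```

```text
to [0.6134 0.16   0.2378] twist [ -0.  -0. -26.] travel [ 8.84  1.32 -0.01]
to [0.6134 0.16   0.038 ] twist [0. 0. 0.] travel [ 0.    0.   19.98]
```

>>> move_arm:
  commands:
    - {"hand":5,"travel":[0,0,0],"twist":[0,0,-6.5]}
    - {"hand":5,"travel":[0,0,0],"twist":[0,0,-6.5]}
    - {"hand":5,"travel":[0,0,0],"twist":[0,0,-6.5]}
    - {"hand":5,"travel":[0,0,0],"twist":[0,0,-6.5]}
    - {"hand":5,"travel":[2.95,0.44,0],"twist":[0,0,0]}

```text
time: 8.05
position: [0.6752, 0.1739, 0.2377]
tool_rot: [-0.201, 0.98, -0.0, 0.003]
ft_force: [0.5, 0.2, 0.6]
grip_width: 0.05
grip_force: 0.0
```

>>> move_arm:
  commands:
    - {"hand":5,"travel":[2.95,0.44,0],"twist":[0,0,0]}
    - {"hand":5,"travel":[2.94,0.44,0],"twist":[0,0,0]}
    - {"hand":5,"travel":[0,0,4],"twist":[0,0,0]}
    - {"hand":5,"travel":[0,0,4],"twist":[0,0,0]}
    - {"hand":5,"travel":[0,0,3],"twist":[0,0,0]}

```text
time: 8.47
position: [0.6122, 0.1584, 0.127]
tool_rot: [-0.199, 0.98, -0.0, -0.0]
ft_force: [0.5, -0.0, -0.6]
grip_width: 0.0499
grip_force: 0.0
```

```bash
python3 - <<'E'
from h import *
st();a=.4036; plan([((.6134,.160,.038),a,0)])
E
```

```text
t 8.47 pos [0.6122 0.1584 0.127 ] a 23.0 tilt -0.01 roll -0.02 F [ 0.5 -0.  -0.6] w 0.0499 gf 0.0 q [ 0.08  0.67  1.51 -0.    0.97 -1.89]
to [0.6134 0.16   0.038 ] twist [-0.  -0.  -0.1] travel [-0.17  0.1   8.9 ]
```

>>> move_arm:
  commands:
    - {"hand":5,"travel":[-0.1,0.1,3],"twist":[0,0,0]}
    - {"hand":5,"travel":[0,0,3],"twist":[0,0,0]}
    - {"hand":5,"travel":[0,0,2],"twist":[0,0,0]}
    - {"hand":5,"travel":[0,0,0.9],"twist":[0,0,0]}
    - {"hand":5,"travel":[0,0,0],"twist":[0,0,0]}

```text
time: 8.88
position: [0.6125, 0.1602, 0.0367]
tool_rot: [-0.2, 0.98, 0.0, -0.002]
ft_force: [-0.5, -0.2, 0.3]
grip_width: 0.0499
grip_force: 0.0
```

>>> move_arm:
  commands:
    - {"hand":0.6,"travel":[0,0,0],"twist":[0,0,0]}
    - {"hand":0.6,"travel":[0,0,0],"twist":[0,0,0]}
    - {"hand":0.6,"travel":[0,0,0],"twist":[0,0,0]}
    - {"hand":0.6,"travel":[0,0,0],"twist":[0,0,0]}
    - {"hand":0.6,"travel":[0,0,0],"twist":[0,0,0]}
  force: 40

```text
time: 9.3
position: [0.6148, 0.1617, 0.0397]
tool_rot: [-0.2, 0.98, -0.0, 0.001]
ft_force: [-0.3, 0.2, -0.1]
grip_width: 0.0248
grip_force: 0.0
```

>>> move_arm:
  commands:
    - {"hand":0.6,"travel":[0,0,0],"twist":[0,0,0]}
    - {"hand":0.6,"travel":[0,0,0],"twist":[0,0,0]}
    - {"hand":0.6,"travel":[0,0,0],"twist":[0,0,0]}

```text
time: 9.55
position: [0.6143, 0.1616, 0.0389]
tool_rot: [-0.2, 0.98, -0.0, 0.0]
ft_force: [-1.0, 0.6, 3.3]
grip_width: 0.012
grip_force: 40.0
```

```bash
python3 - <<'E'
from h import *
st(); w=cam('wrist','w3.png')
x,f=fit([w],'plate',(.6134,.160,.4036)); print(x,f)
E
```

```text
t 9.55 pos [0.6143 0.1616 0.0389] a 23.13 tilt 0.03 roll -0.01 F [-1.   0.6  3.3] w 0.012 gf 40.0 q [ 0.08  0.8   1.54 -0.    0.81 -1.89]
[0.61347139 0.16045091 0.40393754] 0.188769535707067
```

```bash
cat >> h.py <<'E'
def tcp(by,Ox,Oz,tdeg,h=38.9,u=1):
    t=np.radians(tdeg); return c2w(Ox+u*np.cos(t)-h*np.sin(t),by,Oz+u*np.sin(t)+h*np.cos(t)),CAS[2],t
SEQ=[(31,75,22),(31,38,22),(14,33,22),(-2,29.5,20),(-1,25.5,16),(0,20,11.5),(.8,13,6),(1.2,7,0.5),(1.2,6.3,0)]
E
python3 - <<'E'
from h import *
p=robot.get_obs()['position']; L=p+[0,0,.12]; q=tcp(74,*SEQ[0])
plan([(L,.4037,0),(L,-.05,0),([q[0][0],q[0][1],L[2]],-.05,0)]+[tcp(74,*s) for s in SEQ])
E
```

```text
to [0.6143 0.1616 0.1589] twist [-0.  0. -0.] travel [  0.   0. -12.]
to [0.6143 0.1616 0.1589] twist [ 0.  0. 26.] travel [0. 0. 0.]
to [ 0.569  -0.0205  0.1589] twist [0. 0. 0.] travel [  3.61 -18.41   0.  ]
to [ 0.569  -0.0205  0.1114] twist [ -0. -22.  -0.] travel [1.78 0.   4.4 ]
to [ 0.569  -0.0205  0.0744] twist [0. 0. 0.] travel [1.39 0.   3.43]
to [ 0.5521 -0.0196  0.0694] twist [0. 0. 0.] travel [ 1.76  0.   -0.17]
to [ 0.5374 -0.0189  0.0664] twist [ 0.  2. -0.] travel [ 1.49 -0.   -0.22]
to [ 0.541  -0.0191  0.0632] twist [ 0.  4. -0.] travel [-0.26  0.    0.41]
to [ 0.5449 -0.0193  0.0583] twist [0.  4.5 0. ] travel [-0.29  0.    0.55]
to [ 0.5494 -0.0195  0.0518] twist [-0.   5.5 -0. ] travel [-0.38 -0.    0.7 ]
to [ 0.5536 -0.0197  0.0459] twist [0.  5.5 0. ] travel [-0.41 -0.    0.59]
to [ 0.5539 -0.0197  0.0452] twist [0.  0.5 0. ] travel [-0.03 -0.    0.07]
```

>>> move_arm:
  commands:
    - {"hand":0.6,"travel":[0,0,-2],"twist":[0,0,0]}
    - {"hand":0.6,"travel":[0,0,-3],"twist":[0,0,0]}
    - {"hand":0.6,"travel":[0,0,-3.5],"twist":[0,0,0]}
    - {"hand":0.6,"travel":[0,0,-3.5],"twist":[0,0,0]}

```text
time: 9.93
position: [0.6129, 0.1615, 0.1583]
tool_rot: [-0.2, 0.98, 0.0, -0.002]
ft_force: [0.7, 0.0, -1.4]
grip_width: 0.0117
grip_force: 40.0
```

>>> move_arm:
  commands:
    - {"hand":0.6,"travel":[0,0,0],"twist":[0,0,5.2]}
    - {"hand":0.6,"travel":[0,0,0],"twist":[0,0,5.2]}
    - {"hand":0.6,"travel":[0,0,0],"twist":[0,0,5.2]}
    - {"hand":0.6,"travel":[0,0,0],"twist":[0,0,5.2]}
    - {"hand":0.6,"travel":[0,0,0],"twist":[0,0,5.2]}

```text
time: 10.35
position: [0.6135, 0.1616, 0.1579]
tool_rot: [0.027, 1.0, -0.0, -0.001]
ft_force: [0.0, 0.1, -1.4]
grip_width: 0.0115
grip_force: 40.0
```

>>> move_arm:
  commands:
    - {"hand":0.6,"travel":[0.6,-3.07,0],"twist":[0,0,0]}
    - {"hand":0.6,"travel":[0.6,-3.07,0],"twist":[0,0,0]}
    - {"hand":0.6,"travel":[0.6,-3.07,0],"twist":[0,0,0]}
    - {"hand":0.6,"travel":[0.6,-3.07,0],"twist":[0,0,0]}
    - {"hand":0.6,"travel":[0.6,-3.07,0],"twist":[0,0,0]}

```text
time: 10.77
position: [0.5754, 0.0088, 0.1579]
tool_rot: [0.025, 1.0, 0.0, -0.001]
ft_force: [-0.2, -1.1, -1.7]
grip_width: 0.0119
grip_force: 40.0
```

>>> move_arm:
  commands:
    - {"hand":0.6,"travel":[0.6,-3.07,0],"twist":[0,0,0]}
    - {"hand":0.6,"travel":[0,0,0],"twist":[0,-5.5,0]}
    - {"hand":0.6,"travel":[0,0,0],"twist":[0,-5.5,0]}
    - {"hand":0.6,"travel":[0,0,0],"twist":[0,-5.5,0]}
    - {"hand":0.6,"travel":[0,0,0],"twist":[0,-5.5,0]}

```text
time: 11.18
position: [0.5684, -0.0211, 0.1588]
tool_rot: [0.025, 0.981, -0.005, 0.193]
ft_force: [1.4, 1.5, -2.3]
grip_width: 0.0117
grip_force: 40.0
```

>>> move_arm:
  commands:
    - {"hand":0.6,"travel":[0,0,0],"twist":[0,0,0]}
    - {"hand":0.6,"travel":[0,0,0],"twist":[0,0,0]}

```text
time: 11.35
position: [0.5671, -0.0201, 0.1576]
tool_rot: [0.025, 0.982, -0.004, 0.188]
ft_force: [-0.0, 0.3, -1.4]
grip_width: 0.0114
grip_force: 40.0
```

```bash
python3 - <<'E'
from h import *
st(); w=cam('wrist','w4.png'); plan([tcp(74,*s) for s in SEQ[:1]])
im=cv2.imread('pics/w4.png')
o=robot.get_obs(); M=R.from_quat(o['tool_rot']).as_matrix()
# model of the plate as held: TCP at own (1,0,38.9)
P=SH['plate'][0]/1000-[.001,0,.0389]; P=np.c_[-P[:,0],P[:,1],-P[:,2]]@M.T+o['position']
for q in proj(w,P).round().astype(int): cv2.circle(im,tuple(map(int,q)),2,(0,0,255),-1)
C=np.array([c2w(*x) for x in [(-27,74-31,32),(-27,74+31,32),(61,74-31,25),(61,74+31,25),(-67,113,32),(-67,-113,32),(-27,0,32),(-86.04,-135,93)]])
for q in proj(w,C).round().astype(int): cv2.circle(im,tuple(map(int,q)),2,(255,0,0),-1)
cv2.imwrite('pics/w4b.png',cv2.resize(im,None,fx=1.5,fy=1.5,interpolation=cv2.INTER_CUBIC))
E
```

```text
t 11.35 pos [ 0.5671 -0.0201  0.1576] a -2.94 tilt 21.7 roll 0.08 F [-0.   0.3 -1.4] w 0.0114 gf 40.0 q [-0.28  0.48  1.93  0.24  0.37 -2.  ]
to [ 0.569  -0.0205  0.1114] twist [ 0.  -0.1 -0. ] travel [1.78 0.02 4.35]
```

View pics/w4b.png

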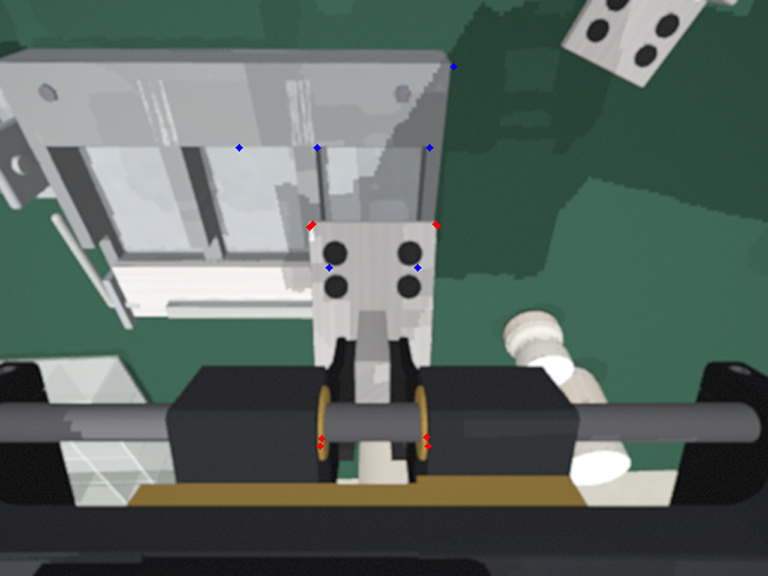

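```bash
python3 - <<'E'
from h import *
plan([tcp(74,*s,u=2.7) for s in SEQ])
E
```

```text
to [ 0.5706 -0.0205  0.1121] twist [ 0.  -0.1 -0. ] travel [1.61 0.02 4.35]
to [ 0.5706 -0.0205  0.0751] twist [0. 0. 0.] travel [1.39 0.   3.43]
to [ 0.5536 -0.0197  0.0701] twist [0. 0. 0.] travel [ 1.76  0.   -0.17]
to [ 0.5389 -0.019   0.067 ] twist [ 0.  2. -0.] travel [ 1.49  0.   -0.21]
to [ 0.5426 -0.0191  0.0636] twist [ 0.  4. -0.] travel [-0.26 -0.    0.42]
to [ 0.5466 -0.0193  0.0587] twist [0.  4.5 0. ] travel [-0.29  0.    0.57]
to [ 0.5511 -0.0196  0.052 ] twist [-0.   5.5 -0. ] travel [-0.38 -0.    0.71]
to [ 0.5553 -0.0198  0.0459] twist [0.  5.5 0. ] travel [-0.41 -0.    0.61]
to [ 0.5556 -0.0198  0.0452] twist [0.  0.5 0. ] travel [-0.03 -0.    0.07]
```

>>> move_arm:
  commands:
    - {"hand":0.6,"travel":[0.8,0,2.2],"twist":[0,0,0]}
    - {"hand":0.6,"travel":[0.8,0,2.15],"twist":[0,0,0]}
    - {"hand":0.6,"travel":[0.7,0,1.7],"twist":[0,0,0]}
    - {"hand":0.6,"travel":[0.7,0,1.7],"twist":[0,0,0]}
    - {"hand":0.6,"travel":[0,0,0],"twist":[0,0,0]}

```text
time: 11.82
position: [0.5707, -0.0202, 0.0723]
tool_rot: [0.025, 0.982, -0.003, 0.189]
ft_force: [0.7, 0.5, -2.9]
grip_width: 0.012
grip_force: 40.0
```

>>> move_arm:
  commands:
    - {"hand":0.6,"travel":[0,0,0],"twist":[0,0,0]}
    - {"hand":0.6,"travel":[0.6,0,-0.05],"twist":[0,0,0]}
    - {"hand":0.6,"travel":[0.6,0,-0.05],"twist":[0,0,0]}
    - {"hand":0.6,"travel":[0.56,0,-0.07],"twist":[0,0,0]}
    - {"hand":0.6,"travel":[0,0,0],"twist":[0,0,0]}

```text
time: 12.23
position: [0.5538, -0.0195, 0.0715]
tool_rot: [0.025, 0.981, -0.004, 0.192]
ft_force: [-0.3, 0.8, -1.3]
grip_width: 0.0118
grip_force: 40.0
```

```bash
python3 - <<'E'
from h import *
st();plan([tcp(74,*s,u=2.7) for s in SEQ[2:4]])
E
```

```text
t 12.23 pos [ 0.5538 -0.0195  0.0715] a -2.87 tilt 22.09 roll 0.05 F [-0.3  0.8 -1.3] w 0.0118 gf 40.0 q [-0.28  0.65  2.02  0.76  0.13 -2.55]
to [ 0.5536 -0.0197  0.0701] twist [ 0.   0.1 -0. ] travel [ 0.07 -0.02  0.13]
to [ 0.5389 -0.019   0.067 ] twist [ 0.  2. -0.] travel [ 1.49  0.   -0.21]
```

>>> move_arm:
  commands:
    - {"hand":0.6,"travel":[0.2,0,0.1],"twist":[0,1,0]}
    - {"hand":0.6,"travel":[0.5,0,-0.05],"twist":[0,1,0]}
    - {"hand":0.6,"travel":[0.45,0,-0.1],"twist":[0,0,0]}
    - {"hand":0.6,"travel":[0.4,0,-0.05],"twist":[0,0,0]}
    - {"hand":0.6,"travel":[0,0,0],"twist":[0,0,0]}

```text
time: 12.65
position: [0.5393, -0.019, 0.0669]
tool_rot: [0.025, 0.984, -0.004, 0.174]
ft_force: [-0.7, 1.2, -1.6]
grip_width: 0.0118
grip_force: 40.0
```

```bash
python3 - <<'E'
from h import *
st();plan([tcp(74,*s,u=2.7) for s in SEQ[3:]])
E
```

```text
t 12.65 pos [ 0.5393 -0.019   0.0669] a -2.87 tilt 20.1 roll 0.01 F [-0.7  1.2 -1.6] w 0.0118 gf 40.0 q [-0.29  0.65  2.04  0.62  0.14 -2.41]
to [ 0.5389 -0.019   0.067 ] twist [ 0.   0.1 -0. ] travel [ 0.03  0.01 -0.01]
to [ 0.5426 -0.0191  0.0636] twist [ 0.  4. -0.] travel [-0.26 -0.    0.42]
to [ 0.5466 -0.0193  0.0587] twist [0.  4.5 0. ] travel [-0.29  0.    0.57]
to [ 0.5511 -0.0196  0.052 ] twist [-0.   5.5 -0. ] travel [-0.38 -0.    0.71]
to [ 0.5553 -0.0198  0.0459] twist [0.  5.5 0. ] travel [-0.41 -0.    0.61]
to [ 0.5556 -0.0198  0.0452] twist [0.  0.5 0. ] travel [-0.03 -0.    0.07]
```

>>> move_arm:
  commands:
    - {"hand":0.6,"travel":[-0.13,0,0.21],"twist":[0,2,0]}
    - {"hand":0.6,"travel":[-0.13,0,0.21],"twist":[0,2,0]}
    - {"hand":0.6,"travel":[-0.15,0,0.28],"twist":[0,2.3,0]}
    - {"hand":0.6,"travel":[-0.15,0,0.28],"twist":[0,2.2,0]}
    - {"hand":0.6,"travel":[-0.19,0,0.35],"twist":[0,2.8,0]}

```text
time: 13.07
position: [0.55, -0.0197, 0.0566]
tool_rot: [0.025, 0.996, -0.002, 0.08]
ft_force: [-0.4, 1.5, -2.0]
grip_width: 0.0114
grip_force: 40.0
```

>>> move_arm:
  commands:
    - {"hand":0.6,"travel":[-0.19,0,0.35],"twist":[0,2.7,0]}
    - {"hand":0.6,"travel":[-0.2,0,0.3],"twist":[0,2.8,0]}
    - {"hand":0.6,"travel":[-0.2,0,0.3],"twist":[0,2.7,0]}
    - {"hand":0.6,"travel":[0,0,0],"twist":[0,0.5,0]}
    - {"hand":0.6,"travel":[0,0,0],"twist":[0,0,0]}

```text
time: 13.48
position: [0.5574, -0.0199, 0.0473]
tool_rot: [0.025, 1.0, -0.0, 0.006]
ft_force: [0.1, -0.9, -2.0]
grip_width: 0.0118
grip_force: 40.0
```

```bash
python3 - <<'E'
from h import *
st();plan([tcp(74,*s,u=2.7) for s in SEQ[-1:]])
E
```

```text
t 13.48 pos [ 0.5574 -0.0199  0.0473] a -2.84 tilt 0.69 roll 0.0 F [ 0.1 -0.9 -2. ] w 0.0118 gf 40.0 q [-0.24  0.72  1.75  0.    0.66 -1.76]
to [ 0.5556 -0.0198  0.0452] twist [0.  0.7 0. ] travel [ 0.18 -0.    0.21]
```

>>> move_arm:
  commands:
    - {"hand":0.6,"travel":[0.1,0,0.12],"twist":[0,0.6,0]}
    - {"hand":0.6,"travel":[0,0,0.1],"twist":[0,0,0]}
    - {"hand":0.6,"travel":[0,0,0],"twist":[0,0,0]}

```text
time: 13.73
position: [0.5552, -0.0194, 0.0449]
tool_rot: [0.025, 1.0, 0.001, 0.0]
ft_force: [0.3, -0.4, -0.5]
grip_width: 0.0117
grip_force: 40.0
```

>>> move_arm:
  commands:
    - {"hand":2.5,"travel":[0,0,0],"twist":[0,0,0]}
    - {"hand":2.5,"travel":[0,0,0],"twist":[0,0,0]}
    - {"hand":2.5,"travel":[0,0,0],"twist":[0,0,0]}
    - {"hand":2.5,"travel":[0,0,0],"twist":[0,0,0]}

```text
time: 14.07
position: [0.5548, -0.0193, 0.0446]
tool_rot: [0.025, 1.0, 0.001, -0.001]
ft_force: [-0.6, -0.2, 0.6]
grip_width: 0.0238
grip_force: 0.0
```

>>> move_arm:
  commands:
    - {"hand":2.5,"travel":[0,0,-2],"twist":[0,0,0]}
    - {"hand":2.5,"travel":[0,0,-3.5],"twist":[0,0,0]}
    - {"hand":2.5,"travel":[0,0,-4],"twist":[0,0,0]}
    - {"hand":2.5,"travel":[0,0,-4],"twist":[0,0,0]}
    - {"hand":2.5,"travel":[0,0,-4],"twist":[0,0,0]}

```text
time: 14.48
position: [0.5545, -0.0195, 0.2211]
tool_rot: [0.025, 1.0, 0.001, -0.001]
ft_force: [0.6, -1.2, -0.3]
grip_width: 0.0253
grip_force: 0.0
```

```bash
python3 - <<'E'
from h import *
st()
plan([((.66,.2,.238),-.05,0)])
E
```

```text
t 14.48 pos [ 0.5545 -0.0195  0.2211] a -2.84 tilt -0.12 roll 0.13 F [ 0.6 -1.2 -0.3] w 0.0253 gf 0.0 q [-0.24  0.45  1.63  0.    1.07 -1.76]
to [0.66  0.2   0.238] twist [ 0.1 -0.1  0. ] travel [-9.44 22.45 -1.69]
```

>>> move_arm:
  commands:
    - {"hand":5,"travel":[-0.93,3.05,-0.25],"twist":[0,0,0]}
    - {"hand":5,"travel":[-0.93,3.05,-0.25],"twist":[0,0,0]}
    - {"hand":5,"travel":[-0.93,3.05,-0.25],"twist":[0,0,0]}
    - {"hand":5,"travel":[-0.93,3.05,-0.25],"twist":[0,0,0]}
    - {"hand":5,"travel":[-0.93,3.05,-0.25],"twist":[0,0,0]}

```text
time: 14.9
position: [0.6091, 0.1317, 0.2325]
tool_rot: [0.025, 1.0, 0.001, -0.001]
ft_force: [0.3, -0.8, 0.2]
grip_width: 0.0476
grip_force: 0.0
```

>>> move_arm:
  commands:
    - {"hand":5,"travel":[-0.93,3.05,-0.25],"twist":[0,0,0]}
    - {"hand":5,"travel":[-0.93,3.05,-0.25],"twist":[0,0,0]}
    - {"hand":5,"travel":[-0.93,3.05,-0.25],"twist":[0,0,0]}
    - {"hand":5,"travel":[0,0,0],"twist":[0,0,0]}
    - {"hand":5,"travel":[0,0,0],"twist":[0,0,0]}

```text
time: 15.32
position: [0.6412, 0.222, 0.2395]
tool_rot: [0.023, 1.0, 0.001, -0.001]
ft_force: [-0.0, -0.3, -0.1]
grip_width: 0.05
grip_force: 0.0
```

```bash
python3 - <<'E'
from h import *
st(); w=cam('wrist','w5.png')
im=cv2.imread('pics/w5.png')
for p in [(.5165,.325,0.045),(.448,.133,-.42)]:
    x,f=fit([w],'plate',p); print(x.round(4),round(f,3))
    ct,_=cv2.findContours((sil(w,'plate',x)>.5).astype(np.uint8),0,1); cv2.drawContours(im,ct,-1,(0,0,255),1)
cv2.imwrite('pics/w5b.png',cv2.resize(im,None,fx=1.5,fy=1.5,interpolation=cv2.INTER_CUBIC))
E
```

```text
t 15.32 pos [0.6412 0.222  0.2395] a -2.66 tilt -0.08 roll 0.1 F [-0.  -0.3 -0.1] w 0.05 gf 0.0 q [ 0.17  0.6   1.28  0.    1.26 -1.36]
[0.515  0.325  0.0436] 0.058
[ 0.4492  0.1327 -0.4488] 0.036
```

View pics/w5b.png

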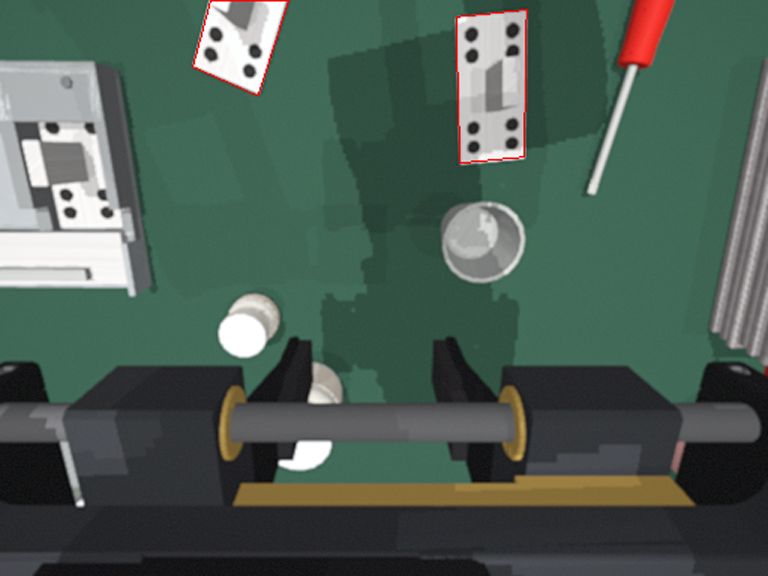

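>>> move_arm:
  commands:
    - {"hand":5,"travel":[0,0,0],"twist":[0,0,7]}
    - {"hand":5,"travel":[0,0,0],"twist":[0,0,7]}
    - {"hand":5,"travel":[0,0,0],"twist":[0,0,7]}
    - {"hand":5,"travel":[0,0,0],"twist":[0,0,7]}
    - {"hand":5,"travel":[0,0,0],"twist":[0,0,7]}

```text
time: 15.78
position: [0.6408, 0.2183, 0.2396]
tool_rot: [0.328, 0.945, 0.0, -0.001]
ft_force: [0.2, -0.6, 0.4]
grip_width: 0.0498
grip_force: 0.0
```

>>> move_arm:
  commands:
    - {"hand":5,"travel":[0,0,0],"twist":[0,0,7]}
    - {"hand":5,"travel":[0,0,0],"twist":[0,0,7]}
    - {"hand":5,"travel":[0,0,0],"twist":[0,0,7]}
    - {"hand":5,"travel":[0,0,0],"twist":[0,0,7]}
    - {"hand":5,"travel":[0,0,0],"twist":[0,0,7]}

```text
time: 16.2
position: [0.6408, 0.2183, 0.2396]
tool_rot: [0.597, 0.802, -0.0, -0.001]
ft_force: [-0.1, 0.5, -0.1]
grip_width: 0.0498
grip_force: 0.0
```

>>> move_arm:
  commands:
    - {"hand":5,"travel":[0,0,0],"twist":[0,0,7]}
    - {"hand":5,"travel":[0,0,0],"twist":[0,0,7]}
    - {"hand":5,"travel":[0,0,0],"twist":[0,0,7]}
    - {"hand":5,"travel":[0,0,0],"twist":[0,0,7]}
    - {"hand":5,"travel":[0,0,0],"twist":[0,0,7]}

```text
time: 16.62
position: [0.6408, 0.2183, 0.2396]
tool_rot: [0.811, 0.586, -0.001, -0.001]
ft_force: [0.2, -0.0, 0.4]
grip_width: 0.0498
grip_force: 0.0
```

>>> move_arm:
  commands:
    - {"hand":5,"travel":[0,0,0],"twist":[0,0,7]}
    - {"hand":5,"travel":[0,0,0],"twist":[0,0,7]}
    - {"hand":5,"travel":[0,0,0],"twist":[0,0,7]}
    - {"hand":5,"travel":[0,0,0],"twist":[0,0,7]}
    - {"hand":5,"travel":[0,0,0],"twist":[0,0,7]}

```text
time: 17.03
position: [0.6408, 0.2183, 0.2396]
tool_rot: [0.949, 0.315, -0.001, -0.001]
ft_force: [-0.3, 0.3, -1.1]
grip_width: 0.0503
grip_force: 0.0
```

>>> move_arm:
  commands:
    - {"hand":5,"travel":[0,0,0],"twist":[0,0,7]}
    - {"hand":5,"travel":[0,0,0],"twist":[0,0,7]}
    - {"hand":5,"travel":[0,0,0],"twist":[0,0,7]}
    - {"hand":5,"travel":[0,0,0],"twist":[0,0,7]}
    - {"hand":5,"travel":[0,0,0],"twist":[0,0,7]}

```text
time: 17.45
position: [0.6408, 0.2183, 0.2397]
tool_rot: [1.0, 0.015, -0.001, -0.001]
ft_force: [0.6, -0.1, -0.4]
grip_width: 0.0499
grip_force: 0.0
```

```bash
sed -i 's/def tcp(by,Ox,Oz,tdeg,h=38.9,u=1):/def tcp(by,Ox,Oz,tdeg,h=38.9,u=1,flip=1):/; s/,CAS\[2\],t$/,CAS[2]-flip*np.pi,t*(1-2*flip)/' h.py; tail -4 h.py
python3 - <<'E'
from h import *
st(); a=.0436-np.pi; plan([((.5155,.325,.238),a,0),((.5155,.325,.0385),a,0)])
E
```

```text
return c2w(-20+85*np.sin(.9-th),-135,40+85*np.cos(.9-th)-dz)
def tcp(by,Ox,Oz,tdeg,h=38.9,u=1,flip=1):
    t=np.radians(tdeg); return c2w(Ox+u*np.cos(t)-h*np.sin(t),by,Oz+u*np.sin(t)+h*np.cos(t)),CAS[2]-flip*np.pi,t*(1-2*flip)
SEQ=[(31,75,22),(31,38,22),(14,33,22),(-2,29.5,20),(-1,25.5,16),(0,20,11.5),(.8,13,6),(1.2,7,0.5),(1.2,6.3,0)]
t 17.45 pos [0.6408 0.2183 0.2397] a -178.3 tilt 0.15 roll -0.08 F [ 0.6 -0.1 -0.4] w 0.0499 gf 0.0 q [0.16 0.6  1.29 0.   1.26 1.7 ]
to [0.5155 0.325  0.238 ] twist [-0.1  0.1 -0.8] travel [-12.05 -11.21   0.17]
to [0.5155 0.325  0.0385] twist [0. 0. 0.] travel [ 0.    0.   19.95]
```

>>> move_arm:
  commands:
    - {"hand":5,"travel":[0,0,0],"twist":[0,0,-0.8]}
    - {"hand":5,"travel":[-3,-2.8,0],"twist":[0,0,0]}
    - {"hand":5,"travel":[-3,-2.8,0],"twist":[0,0,0]}
    - {"hand":5,"travel":[-3,-2.8,0],"twist":[0,0,0]}
    - {"hand":5,"travel":[-3.05,-2.8,0],"twist":[0,0,0]}

```text
time: 17.87
position: [0.514, 0.3252, 0.2401]
tool_rot: [1.0, 0.027, -0.001, -0.001]
ft_force: [0.4, 1.1, -0.0]
grip_width: 0.0502
grip_force: 0.0
```

>>> move_arm:
  commands:
    - {"hand":5,"travel":[0,0,3],"twist":[0,0,0]}
    - {"hand":5,"travel":[0,0,4],"twist":[0,0,0]}
    - {"hand":5,"travel":[0,0,4],"twist":[0,0,0]}
    - {"hand":5,"travel":[0,0,0],"twist":[0,0,0]}
    - {"hand":5,"travel":[0,0,0],"twist":[0,0,0]}

```text
time: 18.28
position: [0.5134, 0.3247, 0.1283]
tool_rot: [1.0, 0.027, -0.004, 0.0]
ft_force: [0.0, 0.6, 1.2]
grip_width: 0.0498
grip_force: 0.0
```

```bash
python3 - <<'E'
from h import *
st(); a=.0436-np.pi; plan([((.5157,.325,.0385),a,0)])
E
```

```text
t 18.28 pos [0.5134 0.3247 0.1283] a -176.95 tilt 0.42 roll 0.01 F [0.  0.6 1.2] w 0.0498 gf 0.0 q [0.38 0.64 1.57 0.   0.94 1.89]
to [0.5157 0.325  0.0385] twist [0.  0.4 0.6] travel [ 0.23 -0.02  8.98]
```

>>> move_arm:
  commands:
    - {"hand":5,"travel":[0.15,0,3],"twist":[0,0.2,0.5]}
    - {"hand":5,"travel":[0,0,3],"twist":[0,0,0]}
    - {"hand":5,"travel":[0,0,2],"twist":[0,0,0]}
    - {"hand":5,"travel":[0,0,0.9],"twist":[0,0,0]}
    - {"hand":2,"travel":[0,0,0],"twist":[0,0,0]}

```text
time: 18.7
position: [0.5176, 0.3262, 0.0419]
tool_rot: [1.0, 0.022, 0.001, -0.001]
ft_force: [-0.1, -0.5, 0.2]
grip_width: 0.0481
grip_force: 0.0
```

>>> move_arm:
  commands:
    - {"hand":0.6,"travel":[0,0,0],"twist":[0,0,0]}
    - {"hand":0.6,"travel":[0,0,0],"twist":[0,0,0]}
    - {"hand":0.6,"travel":[0,0,0],"twist":[0,0,0]}
    - {"hand":0.6,"travel":[0,0,0],"twist":[0,0,0]}
    - {"hand":0.6,"travel":[0,0,0],"twist":[0,0,0]}
  force: 40

```text
time: 19.12
position: [0.5174, 0.3268, 0.0424]
tool_rot: [1.0, 0.022, 0.002, -0.001]
ft_force: [-0.3, 0.9, -0.8]
grip_width: 0.018
grip_force: 0.0
```

>>> move_arm:
  commands:
    - {"hand":0.6,"travel":[0,0,0],"twist":[0,0,0]}
    - {"hand":0.6,"travel":[0,0,0],"twist":[0,0,0]}
    - {"hand":0.6,"travel":[0,0,0],"twist":[0,0,0]}

```text
time: 19.37
position: [0.5171, 0.3266, 0.042]
tool_rot: [1.0, 0.022, 0.002, -0.001]
ft_force: [-0.6, -0.6, 5.6]
grip_width: 0.0115
grip_force: 40.0
```

```bash
python3 - <<'E'
from h import *
st(); p=robot.get_obs()['position']; L=p+[0,0,.13]; q=tcp(0,*SEQ[0]); a=-.05-np.pi
plan([(L,.0436-np.pi,0),(L,a,0),([q[0][0],q[0][1],L[2]],a,0)]+[tcp(0,*s) for s in SEQ[:1]])
E
```

```text
t 19.37 pos [0.5171 0.3266 0.042 ] a -177.51 tilt -0.19 roll -0.13 F [-0.6 -0.6  5.6] w 0.0115 gf 40.0 q [0.38 0.77 1.6  0.   0.76 1.91]
to [0.5171 0.3266 0.172 ] twist [-0.1 -0.2 -0. ] travel [  0.   0. -13.]
to [0.5171 0.3266 0.172 ] twist [0.  0.  5.4] travel [0. 0. 0.]
to [ 0.5653 -0.0944  0.172 ] twist [0. 0. 0.] travel [ 6.92 41.8   0.  ]
to [ 0.5653 -0.0944  0.1114] twist [-0. 22. -0.] travel [-2.27  0.    5.61]
```

>>> move_arm:
  commands:
    - {"hand":0.6,"travel":[0,0,-3],"twist":[0,0,0]}
    - {"hand":0.6,"travel":[0,0,-3],"twist":[0,0,0]}
    - {"hand":0.6,"travel":[0,0,-3.5],"twist":[0,0,0]}
    - {"hand":0.6,"travel":[0,0,-3.5],"twist":[0,0,0]}
    - {"hand":0.6,"travel":[0,0,0],"twist":[0,0,5.3]}

```text
time: 19.78
position: [0.5205, 0.3281, 0.1781]
tool_rot: [1.0, -0.025, 0.007, -0.004]
ft_force: [1.0, 0.4, -1.3]
grip_width: 0.0117
grip_force: 40.0
```

>>> move_arm:
  commands:
    - {"hand":0.6,"travel":[0.53,3.22,0],"twist":[0,0,0]}
    - {"hand":0.6,"travel":[0.53,3.22,0],"twist":[0,0,0]}
    - {"hand":0.6,"travel":[0.53,3.22,0],"twist":[0,0,0]}
    - {"hand":0.6,"travel":[0.53,3.22,0],"twist":[0,0,0]}
    - {"hand":0.6,"travel":[0.53,3.22,0],"twist":[0,0,0]}

```text
time: 20.2
position: [0.5345, 0.1629, 0.1704]
tool_rot: [1.0, -0.024, 0.001, -0.001]
ft_force: [0.9, -0.1, -1.0]
grip_width: 0.0114
grip_force: 40.0
```

>>> move_arm:
  commands:
    - {"hand":0.6,"travel":[0.53,3.22,0],"twist":[0,0,0]}
    - {"hand":0.6,"travel":[0.53,3.22,0],"twist":[0,0,0]}
    - {"hand":0.6,"travel":[0.53,3.22,0],"twist":[0,0,0]}
    - {"hand":0.6,"travel":[0.53,3.22,0],"twist":[0,0,0]}
    - {"hand":0.6,"travel":[0.53,3.22,0],"twist":[0,0,0]}

```text
time: 20.62
position: [0.5531, 0.0006, 0.1701]
tool_rot: [1.0, -0.025, 0.001, -0.001]
ft_force: [0.1, 0.1, -1.7]
grip_width: 0.0118
grip_force: 40.0
```

>>> move_arm:
  commands:
    - {"hand":0.6,"travel":[0.53,3.22,0],"twist":[0,0,0]}
    - {"hand":0.6,"travel":[0.53,3.22,0],"twist":[0,0,0]}
    - {"hand":0.6,"travel":[0.53,3.1,0],"twist":[0,0,0]}
    - {"hand":0.6,"travel":[0,0,0],"twist":[0,5.5,0]}
    - {"hand":0.6,"travel":[0,0,0],"twist":[0,5.5,0]}

```text
time: 21.03
position: [0.5667, -0.0969, 0.1704]
tool_rot: [0.995, -0.026, 0.1, 0.002]
ft_force: [-0.3, 1.0, -0.6]
grip_width: 0.0115
grip_force: 40.0
```

>>> move_arm:
  commands:
    - {"hand":0.6,"travel":[0,0,0],"twist":[0,5.5,0]}
    - {"hand":0.6,"travel":[0,0,0],"twist":[0,5.5,0]}
    - {"hand":0.6,"travel":[0,0,0],"twist":[0,0,0]}
    - {"hand":0.6,"travel":[0,0,0],"twist":[0,0,0]}
    - {"hand":0.6,"travel":[0,0,0],"twist":[0,0,0]}

```text
time: 21.45
position: [0.5659, -0.0945, 0.1707]
tool_rot: [0.981, -0.024, 0.192, 0.004]
ft_force: [0.3, 0.3, -0.7]
grip_width: 0.0119
grip_force: 40.0
```

```bash
cat >> h.py <<'E'
def held(name,h,u,by):
    st(); o=robot.get_obs(); w=cam('wrist',name+'.png'); im=cv2.imread('pics/'+name+'.png')
    M=R.from_quat(o['tool_rot']).as_matrix(); s=np.sign(M[0,0])
    P=(SH['plate'][0]-[u,0,h])/1000; P=np.c_[s*P[:,0],s*-P[:,1],-P[:,2]]@M.T+o['position']
    C=np.array([c2w(*x) for x in [(-27,by-31,32),(-27,by+31,32),(61,by-31,25),(61,by+31,25)]])
    for Q,k in ((P,(0,0,255)),(C,(255,0,0))):
        for q in proj(w,Q).round().astype(int): cv2.circle(im,tuple(map(int,q)),2,k,-1)
    cv2.imwrite('pics/'+name+'b.png',cv2.resize(im,None,fx=1.5,fy=1.5,interpolation=cv2.INTER_CUBIC))
E
python3 - <<'E'
from h import *
held('w6',42,2,0); plan([tcp(0,*s,h=42,u=2) for s in SEQ])
E
```

```text
t 21.45 pos [ 0.5659 -0.0945  0.1707] a 177.13 tilt -22.11 roll -0.11 F [ 0.3  0.3 -0.7] w 0.0119 gf 40.0 q [-0.44  0.46  1.91  0.35  0.43  0.89]
to [ 0.5651 -0.0944  0.1147] twist [-0.1 -0.2  0. ] travel [-2.24 -0.02  5.17]
to [ 0.5651 -0.0944  0.0777] twist [0. 0. 0.] travel [-1.39  0.    3.43]
to [ 0.5481 -0.0935  0.0727] twist [0. 0. 0.] travel [-1.76 -0.   -0.17]
to [ 0.5335 -0.0928  0.0697] twist [-0. -2. -0.] travel [-1.48  0.   -0.21]
to [ 0.5374 -0.093   0.0664] twist [ 0. -4. -0.] travel [0.28 0.   0.42]
to [ 0.5416 -0.0932  0.0616] twist [ 0.  -4.5  0. ] travel [ 0.32 -0.    0.56]
to [ 0.5464 -0.0934  0.055 ] twist [-0.  -5.5 -0. ] travel [0.41 0.   0.7 ]
to [ 0.5508 -0.0936  0.049 ] twist [-0.  -5.5  0. ] travel [ 0.44 -0.    0.6 ]
to [ 0.5512 -0.0937  0.0483] twist [ 0.  -0.5  0. ] travel [ 0.04 -0.    0.07]
```

View pics/w6b.png

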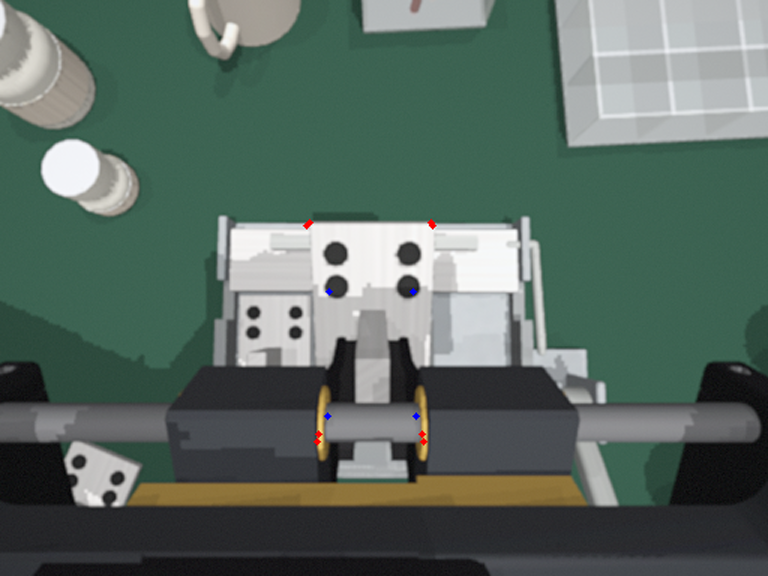

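>>> move_arm:
  commands:
    - {"hand":0.6,"travel":[-1.1,0,2.6],"twist":[0,0,0]}
    - {"hand":0.6,"travel":[-1.15,0,2.6],"twist":[0,0,0]}
    - {"hand":0.6,"travel":[-0.7,0,1.7],"twist":[0,0,0]}
    - {"hand":0.6,"travel":[-0.7,0,1.7],"twist":[0,0,0]}
    - {"hand":0.6,"travel":[0,0,0],"twist":[0,0,0]}

```text
time: 21.92
position: [0.5635, -0.0931, 0.0739]
tool_rot: [0.982, -0.024, 0.19, 0.002]
ft_force: [-0.3, 0.4, -1.0]
grip_width: 0.0117
grip_force: 40.0
```

>>> move_arm:
  commands:
    - {"hand":0.6,"travel":[0,0,0],"twist":[0,0,0]}
    - {"hand":0.6,"travel":[-0.6,0,-0.05],"twist":[0,0,0]}
    - {"hand":0.6,"travel":[-0.6,0,-0.05],"twist":[0,0,0]}
    - {"hand":0.6,"travel":[-0.56,0,-0.07],"twist":[0,0,0]}
    - {"hand":0.6,"travel":[0,0,0],"twist":[0,0,0]}

```text
time: 22.33
position: [0.547, -0.0928, 0.0733]
tool_rot: [0.981, -0.024, 0.193, 0.004]
ft_force: [-0.4, -0.0, -1.4]
grip_width: 0.0118
grip_force: 40.0
```

```bash
python3 - <<'E'
from h import *
st();plan([tcp(0,*s,h=42,u=1.7) for s in SEQ[2:4]])
E
```

```text
t 22.33 pos [ 0.547  -0.0928  0.0733] a 177.14 tilt -22.24 roll -0.14 F [-0.4 -0.  -1.4] w 0.0118 gf 40.0 q [-0.45  0.65  2.02  0.92  0.19  0.28]
to [ 0.5478 -0.0935  0.0726] twist [-0.2 -0.2  0. ] travel [0.06 0.06 0.1 ]
to [ 0.5333 -0.0928  0.0695] twist [-0. -2. -0.] travel [-1.48  0.   -0.21]
```

>>> move_arm:
  commands:
    - {"hand":0.6,"travel":[-0.2,0.03,0.08],"twist":[0,-1.1,0]}
    - {"hand":0.6,"travel":[-0.45,0,-0.03],"twist":[0,-1.1,0]}
    - {"hand":0.6,"travel":[-0.4,0,-0.08],"twist":[0,0,0]}
    - {"hand":0.6,"travel":[-0.37,0,-0.08],"twist":[0,0,0]}
    - {"hand":0.6,"travel":[0,0,0],"twist":[0,0,0]}

```text
time: 22.75
position: [0.5337, -0.0927, 0.0692]
tool_rot: [0.984, -0.024, 0.174, 0.003]
ft_force: [-0.4, -0.1, -2.1]
grip_width: 0.0114
grip_force: 40.0
```

```bash
python3 - <<'E'
from h import *
st();plan([tcp(0,*s,h=42,u=1.7) for s in SEQ[3:]])
E
```

```text
t 22.75 pos [ 0.5337 -0.0927  0.0692] a 177.15 tilt -20.05 roll -0.11 F [-0.4 -0.1 -2.1] w 0.0114 gf 40.0 q [-0.45  0.65  2.03  0.76  0.2   0.44]
to [ 0.5333 -0.0928  0.0695] twist [-0.1 -0.   0. ] travel [-0.03  0.01 -0.04]
to [ 0.5371 -0.093   0.0663] twist [ 0. -4. -0.] travel [ 0.28 -0.    0.41]
to [ 0.5413 -0.0932  0.0615] twist [ 0.  -4.5  0. ] travel [0.32 0.   0.56]
to [ 0.5461 -0.0934  0.0549] twist [-0.  -5.5 -0. ] travel [0.41 0.   0.7 ]
to [ 0.5505 -0.0936  0.049 ] twist [-0.  -5.5  0. ] travel [0.44 0.   0.6 ]
to [ 0.5509 -0.0936  0.0483] twist [ 0.  -0.5  0. ] travel [ 0.04 -0.    0.07]
```

>>> move_arm:
  commands:
    - {"hand":0.6,"travel":[0.12,0,0.2],"twist":[0,-2,0]}
    - {"hand":0.6,"travel":[0.12,0,0.21],"twist":[0,-2,0]}
    - {"hand":0.6,"travel":[0.15,0,0.28],"twist":[0,-2.3,0]}
    - {"hand":0.6,"travel":[0.15,0,0.28],"twist":[0,-2.2,0]}
    - {"hand":0.6,"travel":[0.2,0,0.35],"twist":[0,-2.8,0]}

```text
time: 23.17
position: [0.544, -0.0934, 0.0587]
tool_rot: [0.997, -0.025, 0.079, 0.001]
ft_force: [0.3, 0.1, -2.0]
grip_width: 0.0117
grip_force: 40.0
```

>>> move_arm:
  commands:
    - {"hand":0.6,"travel":[0.2,0,0.35],"twist":[0,-2.7,0]}
    - {"hand":0.6,"travel":[0.2,0,0.3],"twist":[0,-2.8,0]}
    - {"hand":0.6,"travel":[0.2,0,0.3],"twist":[0,-2.7,0]}
    - {"hand":0.6,"travel":[0,0,0],"twist":[0,-0.5,0]}
    - {"hand":0.6,"travel":[0,0,0],"twist":[0,0,0]}

```text
time: 23.58
position: [0.552, -0.0936, 0.0496]
tool_rot: [1.0, -0.024, 0.005, -0.001]
ft_force: [0.5, -0.7, -1.2]
grip_width: 0.012
grip_force: 40.0
```

```bash
python3 - <<'E'
from h import *
st();plan([tcp(0,*s,h=42,u=1.7) for s in SEQ[-1:]])
E
```

```text
t 23.58 pos [ 0.552  -0.0936  0.0496] a 177.22 tilt -0.55 roll -0.09 F [ 0.5 -0.7 -1.2] w 0.012 gf 40.0 q [-0.37  0.72  1.74  0.01  0.67  1.24]
to [ 0.5509 -0.0936  0.0483] twist [-0.1 -0.6  0.1] travel [-0.11  0.01  0.13]
```

>>> move_arm:
  commands:
    - {"hand":0.6,"travel":[-0.1,0,0.1],"twist":[0,-0.6,0]}
    - {"hand":0.6,"travel":[0,0,0.1],"twist":[0,0,0]}
    - {"hand":0.6,"travel":[0,0,0],"twist":[0,0,0]}

```text
time: 23.83
position: [0.5487, -0.0928, 0.048]
tool_rot: [1.0, -0.024, -0.002, -0.002]
ft_force: [-1.5, 0.8, 5.7]
grip_width: 0.0117
grip_force: 40.0
```

>>> move_arm:
  commands:
    - {"hand":2.5,"travel":[0,0,0],"twist":[0,0,0]}
    - {"hand":2.5,"travel":[0,0,0],"twist":[0,0,0]}
    - {"hand":2.5,"travel":[0,0,0],"twist":[0,0,0]}
    - {"hand":2.5,"travel":[0,0,0],"twist":[0,0,0]}

```text
time: 24.17
position: [0.549, -0.0929, 0.0468]
tool_rot: [1.0, -0.024, -0.002, -0.002]
ft_force: [0.1, 0.1, 0.4]
grip_width: 0.0239
grip_force: 0.0
```

>>> move_arm:
  commands:
    - {"hand":2.5,"travel":[0,0,-2],"twist":[0,0,0]}
    - {"hand":2.5,"travel":[0,0,-3.5],"twist":[0,0,0]}
    - {"hand":2.5,"travel":[0,0,-4],"twist":[0,0,0]}
    - {"hand":2.5,"travel":[0,0,-4],"twist":[0,0,0]}
    - {"hand":5,"travel":[0,0,-4],"twist":[0,0,0]}

```text
time: 24.58
position: [0.5492, -0.0934, 0.2232]
tool_rot: [1.0, -0.024, -0.002, -0.002]
ft_force: [0.6, -0.4, -0.5]
grip_width: 0.0273
grip_force: 0.0
```

```bash
python3 - <<'E'
from h import *
st(); t=cam('top','top3.png'); s=cam('scene','s3.png')
for c in (t,):
  x,f=fit([c],'plate',(.4484,.1338,-.4116)); print(x,f)
  im=cv2.imread('pics/top3.png'); a=cv2.imread('pics/top0.png'); cv2.imwrite('pics/d.png',np.hstack([im[120:300,100:360],a[120:300,100:360]])) 
E
```

```text
t 24.58 pos [ 0.5492 -0.0934  0.2232] a 177.2 tilt 0.29 roll -0.24 F [ 0.6 -0.4 -0.5] w 0.0273 gf 0.0 q [-0.37  0.45  1.62  0.    1.08  1.25]
[ 0.13611292  0.28691991 -1.96699095] 0.9810490712596155
```

```bash
python3 -c "
import cv2; a=cv2.imread('pics/d.png'); print(a.shape); cv2.imwrite('pics/d2.png',cv2.resize(a,None,fx=1.5,fy=1.5))"
```

```text
(180, 520, 3)
```

View pics/d2.png

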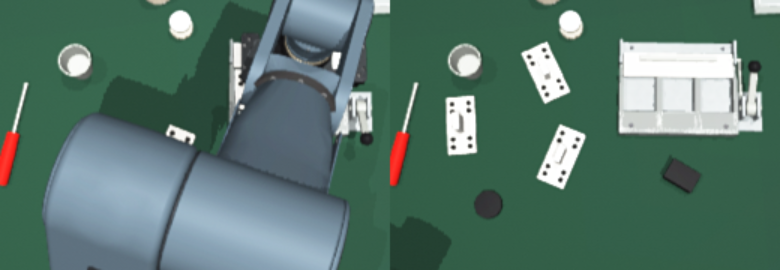

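```bash
python3 - <<'E'
import re
s=open('h.py').read()
a=s.index("    ct,_=cv2.findContours(m,cv2.RETR_EXTERNAL"); b=s.index("return o",a)+8
s=s[:a]+"""    k,l,stt,_=cv2.connectedComponentsWithStats(1-m); o=m.copy()
    for i in range(1,k):
        if stt[i,4]<60: o[l==i]=1
    return o"""+s[b:]
open('h.py','w').write(s)
E
python3 - <<'E'
from h import *
import pickle
s0=pickle.load(open('scene0.pkl','rb')); s=robot.camera('scene'); s.update(T=s0['T'],f=s0['f'])
for c in (s0,s):
    print(fit([c],'plate',(.449,.133,-.43)))
E
```

```text
(array([ 0.44854027,  0.13393147, -0.20301033]), np.float64(0.9924829429899578))
(array([ 0.45539991,  0.13817254, -0.55098111]), np.float64(0.38891887324250796))
```

```bash
sed -i 's/hsv\[...,1\]<85)&(hsv\[...,2\]>75)/hsv[...,1]<SV[0])\&(hsv[...,2]>SV[1])/; s/^CAS=/SV=[85,75]\nCAS=/' h.py
python3 - <<'E'
import h
from h import *
import pickle
h.SV[:]=[65,100]
s0=pickle.load(open('scene0.pkl','rb')); s=robot.camera('scene'); s.update(T=s0['T'],f=s0['f'])
for c in (s0,s):
    print(fit([c],'plate',(.449,.133,-.43)))
cv2.imwrite('pics/cmp.png',cv2.cvtColor(np.hstack([c['frame'][130:240,200:330] for c in (s0,s)]),cv2.COLOR_RGB2BGR))
a=s0['frame'][150:195,232:276].astype(int);
for c in (s0,s):
    g=c['frame'][150:195,232:276].astype(int); m=(g[...,0]>g[...,1]*.9)&(g[...,0]>90); print(m.sum(), np.argwhere(m).mean(0), np.abs(g-a).mean())
E
```

```text
(array([ 0.44712448,  0.13615972, -0.34974782]), np.float64(0.18978003716127134))
(array([ 0.45032374,  0.13746746, -0.50411359]), np.float64(0.2762870559353724))
563 [20.71225577 21.38543517] 0.0
467 [22.63169165 22.67665953] 38.135016835016835
```

>>> move_arm:
  commands:
    - {"hand":5,"travel":[0,0,0],"twist":[0,0,-7]}
    - {"hand":5,"travel":[0,0,0],"twist":[0,0,-7]}
    - {"hand":5,"travel":[0,0,0],"twist":[0,0,-7]}
    - {"hand":5,"travel":[0,0,0],"twist":[0,0,-7]}
    - {"hand":5,"travel":[0,0,0],"twist":[0,0,-7]}

```text
time: 25.2
position: [0.5483, -0.093, 0.2193]
tool_rot: [0.96, 0.28, -0.003, -0.004]
ft_force: [-1.0, -0.0, -0.3]
grip_width: 0.0498
grip_force: 0.0
```

>>> move_arm:
  commands:
    - {"hand":5,"travel":[0,0,0],"twist":[0,0,-7]}
    - {"hand":5,"travel":[0,0,0],"twist":[0,0,-7]}
    - {"hand":5,"travel":[0,0,0],"twist":[0,0,-7]}
    - {"hand":5,"travel":[0,0,0],"twist":[0,0,-7]}
    - {"hand":5,"travel":[0,0,0],"twist":[0,0,-7]}

```text
time: 25.62
position: [0.5483, -0.093, 0.2192]
tool_rot: [0.831, 0.556, -0.002, -0.005]
ft_force: [-0.5, 0.7, -0.1]
grip_width: 0.0498
grip_force: 0.0
```

>>> move_arm:
  commands:
    - {"hand":5,"travel":[0,0,0],"twist":[0,0,-7]}
    - {"hand":5,"travel":[0,0,0],"twist":[0,0,-7]}
    - {"hand":5,"travel":[1.5,-3,-0.5],"twist":[0,0,0]}
    - {"hand":5,"travel":[1.5,-3,-0.5],"twist":[0,0,0]}
    - {"hand":5,"travel":[1.5,-3,-0.5],"twist":[0,0,0]}

```text
time: 26.03
position: [0.4653, -0.0346, 0.2349]
tool_rot: [0.76, 0.65, -0.002, -0.005]
ft_force: [-0.8, -0.1, -0.6]
grip_width: 0.0496
grip_force: 0.0
```

>>> move_arm:
  commands:
    - {"hand":5,"travel":[0,0,0],"twist":[0,0,0]}
    - {"hand":5,"travel":[0,0,0],"twist":[0,0,0]}
    - {"hand":5,"travel":[0,0,0],"twist":[0,0,0]}

```text
time: 26.28
position: [0.4679, -0.0355, 0.2364]
tool_rot: [0.759, 0.651, -0.0, -0.003]
ft_force: [0.6, 0.4, 0.0]
grip_width: 0.0499
grip_force: 0.0
```

```bash
python3 - <<'E'
from h import *
st(); w=cam('wrist','w7.png')
print(proj(w,[(.449,.133,.006)]))
x,f=fit([w],'plate',(.449,.133,-.43)); print(x,f)
a=x[2]-np.pi; plan([(np.r_[x[:2],.238],a,0),(np.r_[x[:2],.039],a,0)])
E
```

```text
t 26.28 pos [ 0.4679 -0.0355  0.2364] a -98.78 tilt -0.19 roll -0.31 F [0.6 0.4 0. ] w 0.0499 gf 0.0 q [-0.32  0.32  1.81  0.    1.02 -0.16]
[[211.35997999  28.15247028]]
[ 0.44803759  0.13184527 -0.42197567] 0.052339086943175905
to [0.448  0.1318 0.238 ] twist [-4.000e-01  1.000e-01  1.054e+02] travel [ -8.74 -14.46  -0.15]
to [0.448  0.1318 0.039 ] twist [0. 0. 0.] travel [ 0.   0.  19.9]
```

>>> move_arm:
  commands:
    - {"hand":5,"travel":[0,0,0],"twist":[0,0,7]}
    - {"hand":5,"travel":[0,0,0],"twist":[0,0,7]}
    - {"hand":5,"travel":[0,0,0],"twist":[0,0,7]}
    - {"hand":5,"travel":[0,0,0],"twist":[0,0,7]}
    - {"hand":5,"travel":[0,0,0],"twist":[0,0,7]}

```text
time: 26.75
position: [0.469, -0.0363, 0.2367]
tool_rot: [0.921, 0.389, -0.001, -0.003]
ft_force: [1.0, 0.4, -0.1]
grip_width: 0.0502
grip_force: 0.0
```

>>> move_arm:
  commands:
    - {"hand":5,"travel":[0,0,0],"twist":[0,0,7]}
    - {"hand":5,"travel":[0,0,0],"twist":[0,0,7]}
    - {"hand":5,"travel":[0,0,0],"twist":[0,0,7]}
    - {"hand":5,"travel":[0,0,0],"twist":[0,0,7]}
    - {"hand":5,"travel":[0,0,0],"twist":[0,0,7]}

```text
time: 27.17
position: [0.469, -0.0363, 0.2367]
tool_rot: [0.996, 0.094, -0.002, -0.002]
ft_force: [-0.2, 0.5, 0.6]
grip_width: 0.0502
grip_force: 0.0
```

>>> move_arm:
  commands:
    - {"hand":5,"travel":[0,0,0],"twist":[0,0,7]}
    - {"hand":5,"travel":[0,0,0],"twist":[0,0,7]}
    - {"hand":5,"travel":[0,0,0],"twist":[0,0,7]}
    - {"hand":5,"travel":[0,0,0],"twist":[0,0,7]}
    - {"hand":5,"travel":[0,0,0],"twist":[0,0,7]}

```text
time: 27.58
position: [0.469, -0.0363, 0.2367]
tool_rot: [0.978, -0.21, -0.002, -0.002]
ft_force: [-0.4, 0.2, 0.3]
grip_width: 0.05
grip_force: 0.0
```

>>> move_arm:
  commands:
    - {"hand":5,"travel":[-1.46,-2.41,0],"twist":[0,0,0]}
    - {"hand":5,"travel":[-1.46,-2.41,0],"twist":[0,0,0]}
    - {"hand":5,"travel":[-1.46,-2.41,0],"twist":[0,0,0]}
    - {"hand":5,"travel":[-1.46,-2.41,0],"twist":[0,0,0]}
    - {"hand":5,"travel":[-1.46,-2.41,0],"twist":[0,0,0]}

```text
time: 28.0
position: [0.4508, 0.1049, 0.2374]
tool_rot: [0.978, -0.207, -0.002, -0.002]
ft_force: [0.8, -0.5, 0.2]
grip_width: 0.05
grip_force: 0.0
```

>>> move_arm:
  commands:
    - {"hand":5,"travel":[-1.44,-2.41,0],"twist":[0,0,0]}
    - {"hand":5,"travel":[0,0,4],"twist":[0,0,0]}
    - {"hand":5,"travel":[0,0,4],"twist":[0,0,0]}
    - {"hand":5,"travel":[0,0,3],"twist":[0,0,0]}
    - {"hand":5,"travel":[0,0,0],"twist":[0,0,0]}

```text
time: 28.42
position: [0.4429, 0.1322, 0.1228]
tool_rot: [0.978, -0.206, -0.008, -0.0]
ft_force: [-0.5, 0.4, 0.7]
grip_width: 0.0504
grip_force: 0.0
```

>>> move_arm:
  commands:
    - {"hand":5,"travel":[0,0,0],"twist":[0,0,0]}
    - {"hand":5,"travel":[0,0,0],"twist":[0,0,0]}

```text
time: 28.58
position: [0.4475, 0.1324, 0.1287]
tool_rot: [0.978, -0.206, -0.001, -0.002]
ft_force: [-0.4, -0.5, 1.2]
grip_width: 0.0501
grip_force: 0.0
```

```bash
python3 - <<'E'
from h import *
st(); x=(.448,.132,.0385); plan([(x,-.422-np.pi,0)])
E
```

```text
t 28.58 pos [0.4475 0.1324 0.1287] a 156.17 tilt 0.19 roll -0.17 F [-0.4 -0.5  1.2] w 0.0501 gf 0.0 q [0.04 0.5  1.92 0.01 0.72 2.03]
to [0.448  0.132  0.0385] twist [-0.2  0.2  0.4] travel [0.06 0.01 9.02]
```

>>> move_arm:
  commands:
    - {"hand":5,"travel":[0.05,0,3],"twist":[0,0,0.4]}
    - {"hand":5,"travel":[0,0,3],"twist":[0,0,0]}
    - {"hand":5,"travel":[0,0,2],"twist":[0,0,0]}
    - {"hand":5,"travel":[0,0,1.1],"twist":[0,0,0]}
    - {"hand":2,"travel":[0,0,0],"twist":[0,0,0]}

```text
time: 29.0
position: [0.4471, 0.1325, 0.037]
tool_rot: [0.978, -0.21, -0.002, -0.002]
ft_force: [0.9, 0.3, -0.6]
grip_width: 0.0477
grip_force: 0.0
```

>>> move_arm:
  commands:
    - {"hand":0.6,"travel":[0,0,0],"twist":[0,0,0]}
    - {"hand":0.6,"travel":[0,0,0],"twist":[0,0,0]}
    - {"hand":0.6,"travel":[0,0,0],"twist":[0,0,0]}
    - {"hand":0.6,"travel":[0,0,0],"twist":[0,0,0]}
    - {"hand":0.6,"travel":[0,0,0],"twist":[0,0,0]}
  force: 40

```text
time: 29.42
position: [0.4466, 0.1328, 0.0381]
tool_rot: [0.978, -0.21, -0.001, -0.002]
ft_force: [0.2, 0.1, 0.4]
grip_width: 0.0183
grip_force: 0.0
```

>>> move_arm:
  commands:
    - {"hand":0.6,"travel":[0,0,0],"twist":[0,0,0]}
    - {"hand":0.6,"travel":[0,0,0],"twist":[0,0,0]}
    - {"hand":0.6,"travel":[0,0,0],"twist":[0,0,0]}

```text
time: 29.67
position: [0.4465, 0.1329, 0.0378]
tool_rot: [0.978, -0.21, -0.002, -0.002]
ft_force: [-0.6, -0.3, 6.4]
grip_width: 0.012
grip_force: 40.0
```

```bash
python3 - <<'E'
from h import *
st(); p=robot.get_obs()['position']; h=p[2]*1000; L=p+[0,0,.14]; q=tcp(-74,*SEQ[0],h=h,u=1.5); a=-.05-np.pi
d=(p[:2]-[.448,.132])@[np.cos(.422),-np.sin(.422)]; print('u',d*1000)
plan([(L,-.422-np.pi,0),(L,a,0),([q[0][0],q[0][1],L[2]],a,0)]+[tcp(-74,*s,h=h) for s in SEQ[:1]])
E
```

```text
t 29.67 pos [0.4465 0.1329 0.0378] a 155.81 tilt 0.21 roll -0.16 F [-0.6 -0.3  6.4] w 0.012 gf 40.0 q [0.05 0.69 1.97 0.01 0.48 2.03]
u -1.7647797859196912
to [0.4465 0.1329 0.1778] twist [-0.2  0.2 -0. ] travel [  0.   0. -14.]
to [0.4465 0.1329 0.1778] twist [  0.    0.  -21.3] travel [0. 0. 0.]
to [ 0.5625 -0.1683  0.1778] twist [0. 0. 0.] travel [13.1 29.5  0. ]
to [ 0.5621 -0.1683  0.1104] twist [-0. 22. -0.] travel [-2.57  0.    6.23]
```

>>> move_arm:
  commands:
    - {"hand":0.6,"travel":[0,0,-3],"twist":[0,0,0]}
    - {"hand":0.6,"travel":[0,0,-3.5],"twist":[0,0,0]}
    - {"hand":0.6,"travel":[0,0,-3.5],"twist":[0,0,0]}
    - {"hand":0.6,"travel":[0,0,-4],"twist":[0,0,0]}
    - {"hand":0.6,"travel":[0,0,0],"twist":[0,0,-5.3]}

```text
time: 30.08
position: [0.4504, 0.1326, 0.1831]
tool_rot: [0.987, -0.163, 0.004, -0.003]
ft_force: [1.5, 0.6, -2.4]
grip_width: 0.012
grip_force: 40.0
```

>>> move_arm:
  commands:
    - {"hand":0.6,"travel":[0,0,0],"twist":[0,0,-5.3]}
    - {"hand":0.6,"travel":[0,0,0],"twist":[0,0,-5.3]}
    - {"hand":0.6,"travel":[0,0,0],"twist":[0,0,-5.3]}
    - {"hand":0.6,"travel":[1.31,2.95,0],"twist":[0,0,0]}
    - {"hand":0.6,"travel":[1.31,2.95,0],"twist":[0,0,0]}

```text
time: 30.5
position: [0.4683, 0.0726, 0.1765]
tool_rot: [1.0, -0.024, -0.003, -0.002]
ft_force: [-0.1, 0.5, -2.2]
grip_width: 0.0117
grip_force: 40.0
```

>>> move_arm:
  commands:
    - {"hand":0.6,"travel":[1.31,2.95,0],"twist":[0,0,0]}
    - {"hand":0.6,"travel":[1.31,2.95,0],"twist":[0,0,0]}
    - {"hand":0.6,"travel":[1.31,2.95,0],"twist":[0,0,0]}
    - {"hand":0.6,"travel":[1.31,2.95,0],"twist":[0,0,0]}
    - {"hand":0.6,"travel":[1.31,2.95,0],"twist":[0,0,0]}

```text
time: 30.92
position: [0.5268, -0.0801, 0.1754]
tool_rot: [1.0, -0.026, -0.003, -0.002]
ft_force: [-0.0, 0.9, -0.8]
grip_width: 0.0116
grip_force: 40.0
```

>>> move_arm:
  commands:
    - {"hand":0.6,"travel":[1.31,2.95,0],"twist":[0,0,0]}
    - {"hand":0.6,"travel":[1.31,2.95,0],"twist":[0,0,0]}
    - {"hand":0.6,"travel":[1.31,2.95,0],"twist":[0,0,0]}
    - {"hand":0.6,"travel":[0,0,0],"twist":[0,5.5,0]}
    - {"hand":0.6,"travel":[0,0,0],"twist":[0,5.5,0]}

```text
time: 31.33
position: [0.564, -0.1721, 0.1751]
tool_rot: [0.995, -0.027, 0.097, 0.002]
ft_force: [-0.7, 1.8, -1.8]
grip_width: 0.0119
grip_force: 40.0
```

>>> move_arm:
  commands:
    - {"hand":0.6,"travel":[0,0,0],"twist":[0,5.5,0]}
    - {"hand":0.6,"travel":[0,0,0],"twist":[0,5.5,0]}
    - {"hand":0.6,"travel":[0,0,0],"twist":[0,0,0]}
    - {"hand":0.6,"travel":[0,0,0],"twist":[0,0,0]}
    - {"hand":0.6,"travel":[0,0,0],"twist":[0,0,0]}

```text
time: 31.75
position: [0.5627, -0.1697, 0.1757]
tool_rot: [0.982, -0.026, 0.188, 0.003]
ft_force: [1.1, -0.2, -1.0]
grip_width: 0.0116
grip_force: 40.0
```

```bash
python3 - <<'E'
from h import *
held('w8',37.8,-1.5,-74); plan([tcp(-74,*s,h=37.8,u=-1.5) for s in SEQ])
up('w8c.png',(180,120,320,330),2.8,'w8b.png') if 0 else None
# measured far edge of the held plate in the wrist picture, column 248..
c=cv2.imread('pics/w8.png').astype(int); print([int(x) for x in c[135:165,238,1]])
E
```

```text
t 31.75 pos [ 0.5627 -0.1697  0.1757] a 176.94 tilt -21.73 roll -0.19 F [ 1.1 -0.2 -1. ] w 0.0116 gf 40.0 q [-0.58  0.47  1.86  0.39  0.51  0.73]
to [ 0.5597 -0.1682  0.1095] twist [-0.1  0.2 -0.1] travel [-2.83 -0.15  6.03]
to [ 0.5597 -0.1682  0.0725] twist [0. 0. 0.] travel [-1.39  0.    3.43]
to [ 0.5428 -0.1673  0.0675] twist [0. 0. 0.] travel [-1.76 -0.   -0.17]
to [ 0.528  -0.1666  0.0645] twist [-0. -2. -0.] travel [-1.49 -0.   -0.23]
to [ 0.5315 -0.1668  0.0614] twist [ 0. -4. -0.] travel [0.25 0.   0.39]
to [ 0.5353 -0.167   0.0567] twist [ 0.  -4.5  0. ] travel [0.28 0.   0.54]
to [ 0.5397 -0.1672  0.0504] twist [-0.  -5.5 -0. ] travel [0.37 0.   0.67]
to [ 0.5437 -0.1674  0.0448] twist [-0.  -5.5  0. ] travel [0.4  0.   0.57]
to [ 0.544  -0.1674  0.0441] twist [ 0.  -0.5  0. ] travel [ 0.03 -0.    0.07]
[100, 100, 102, 100, 91, 77, 76, 77, 74, 81, 117, 171, 219, 240, 243, 242, 242, 242, 241, 242, 242, 241, 241, 241, 241, 241, 241, 242, 241, 242]
```

View pics/w8b.png

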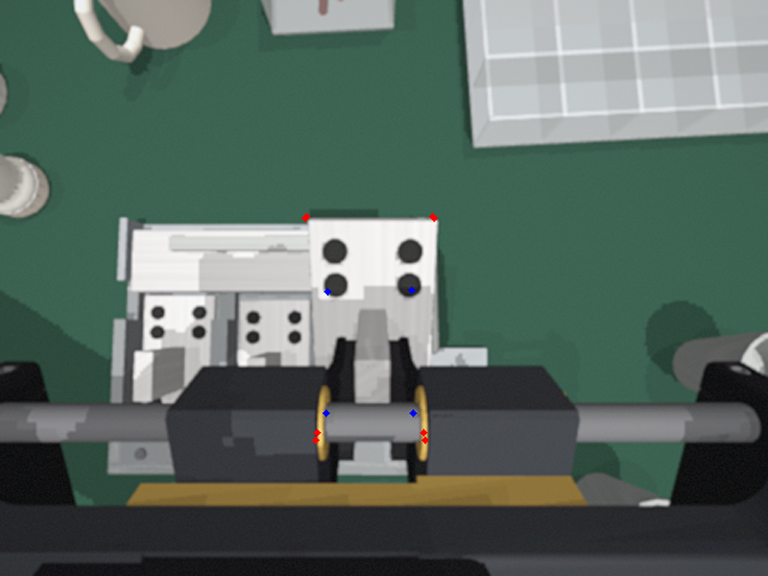

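>>> move_arm:
  commands:
    - {"hand":0.6,"travel":[-1.4,-0.07,3],"twist":[0,0,0]}
    - {"hand":0.6,"travel":[-1.4,-0.07,3],"twist":[0,0,0]}
    - {"hand":0.6,"travel":[-0.7,0,1.7],"twist":[0,0,0]}
    - {"hand":0.6,"travel":[-0.7,0,1.7],"twist":[0,0,0]}
    - {"hand":0.6,"travel":[0,0,0],"twist":[0,0,0]}

```text
time: 32.22
position: [0.5579, -0.1663, 0.0693]
tool_rot: [0.982, -0.026, 0.187, 0.001]
ft_force: [-0.3, 1.4, -1.2]
grip_width: 0.0116
grip_force: 40.0
```

>>> move_arm:
  commands:
    - {"hand":0.6,"travel":[0,0,0],"twist":[0,0,0]}
    - {"hand":0.6,"travel":[0,0,0],"twist":[0,0,0]}

```text
time: 32.38
position: [0.5595, -0.1676, 0.0735]
tool_rot: [0.981, -0.025, 0.19, 0.004]
ft_force: [0.2, -0.8, -0.7]
grip_width: 0.0117
grip_force: 40.0
```

```bash
python3 - <<'E'
from h import *
st();plan([tcp(-74,*s,h=37.8,u=-1.5) for s in SEQ[1:4]])
E
```

```text
t 32.38 pos [ 0.5595 -0.1676  0.0735] a 177.0 tilt -21.9 roll -0.16 F [ 0.2 -0.8 -0.7] w 0.0117 gf 40.0 q [-0.58  0.66  1.94  0.75  0.28  0.35]
to [ 0.5597 -0.1682  0.0725] twist [-0.1  0.1 -0.1] travel [-0.01  0.05  0.11]
to [ 0.5428 -0.1673  0.0675] twist [0. 0. 0.] travel [-1.76 -0.   -0.17]
to [ 0.528  -0.1666  0.0645] twist [-0. -2. -0.] travel [-1.49 -0.   -0.23]
```

>>> move_arm:
  commands:
    - {"hand":0.6,"travel":[-0.6,0.05,0],"twist":[0,0,0]}
    - {"hand":0.6,"travel":[-0.6,0,-0.02],"twist":[0,0,0]}
    - {"hand":0.6,"travel":[-0.56,0,-0.05],"twist":[0,0,0]}
    - {"hand":0.6,"travel":[0,0,0],"twist":[0,0,0]}
    - {"hand":0.6,"travel":[0,0,0],"twist":[0,0,0]}

```text
time: 32.8
position: [0.5423, -0.1674, 0.0682]
tool_rot: [0.981, -0.026, 0.19, 0.004]
ft_force: [0.5, -0.2, -1.6]
grip_width: 0.0119
grip_force: 40.0
```

```bash
python3 - <<'E'
from h import *
st();plan([tcp(-74,*s,h=37.8,u=-1.5) for s in SEQ[2:4]])
E
```

```text
t 32.8 pos [ 0.5423 -0.1674  0.0682] a 176.95 tilt -21.92 roll -0.14 F [ 0.5 -0.2 -1.6] w 0.0119 gf 40.0 q [-0.6   0.66  1.98  0.87  0.26  0.2 ]
to [ 0.5428 -0.1673  0.0675] twist [-0.1  0.1 -0.2] travel [ 0.01 -0.01  0.09]
to [ 0.528  -0.1666  0.0645] twist [-0. -2. -0.] travel [-1.49 -0.   -0.23]
```

>>> move_arm:
  commands:
    - {"hand":0.6,"travel":[-0.25,0,0.05],"twist":[0,-1,0]}
    - {"hand":0.6,"travel":[-0.45,0,-0.03],"twist":[0,-1,0]}
    - {"hand":0.6,"travel":[-0.4,0,-0.08],"twist":[0,0,0]}
    - {"hand":0.6,"travel":[-0.38,0,-0.08],"twist":[0,0,0]}
    - {"hand":0.6,"travel":[0,0,0],"twist":[0,0,0]}

```text
time: 33.22
position: [0.5274, -0.1662, 0.0637]
tool_rot: [0.985, -0.026, 0.172, 0.003]
ft_force: [0.2, 1.0, -2.2]
grip_width: 0.0112
grip_force: 40.0
```

```bash
python3 - <<'E'
from h import *
st();plan([tcp(-74,*s,h=37.8,u=-1.5) for s in SEQ[3:4]])
E
```

```text
t 33.22 pos [ 0.5274 -0.1662  0.0637] a 176.95 tilt -19.85 roll -0.19 F [ 0.2  1.  -2.2] w 0.0112 gf 40.0 q [-0.61  0.66  1.99  0.77  0.26  0.29]
to [ 0.528  -0.1666  0.0645] twist [-0.1  0.2 -0.2] travel [ 0.08  0.04 -0.05]
```

>>> move_arm:
  commands:
    - {"hand":0.6,"travel":[0.14,0.02,0.17],"twist":[0,-2,0]}
    - {"hand":0.6,"travel":[0.12,0,0.19],"twist":[0,-2,0]}
    - {"hand":0.6,"travel":[0.14,0,0.27],"twist":[0,-2.3,0]}
    - {"hand":0.6,"travel":[0.14,0,0.27],"twist":[0,-2.2,0]}
    - {"hand":0.6,"travel":[0.19,0,0.33],"twist":[0,-2.8,0]}

```text
time: 33.63
position: [0.5376, -0.1672, 0.0539]
tool_rot: [0.997, -0.026, 0.074, 0.001]
ft_force: [0.5, -0.2, -2.0]
grip_width: 0.0114
grip_force: 40.0
```

>>> move_arm:
  commands:
    - {"hand":0.6,"travel":[0.19,0,0.33],"twist":[0,-2.7,0]}
    - {"hand":0.6,"travel":[0.18,0,0.28],"twist":[0,-2.8,0]}
    - {"hand":0.6,"travel":[0.18,0,0.28],"twist":[0,-2.7,0]}
    - {"hand":0.6,"travel":[0,0,0],"twist":[0,-0.5,0]}
    - {"hand":0.6,"travel":[0,0,0],"twist":[0,0,0]}

```text
time: 34.05
position: [0.545, -0.1674, 0.0452]
tool_rot: [1.0, -0.026, 0.0, -0.001]
ft_force: [0.7, -1.0, -1.4]
grip_width: 0.0117
grip_force: 40.0
```

```bash
python3 - <<'E'
from h import *
st();plan([tcp(-74,*s,h=37.8,u=-1.5) for s in SEQ[-1:]])
E
```

```text
t 34.05 pos [ 0.545  -0.1674  0.0452] a 177.05 tilt -0.05 roll -0.15 F [ 0.7 -1.  -1.4] w 0.0117 gf 40.0 q [-0.5   0.74  1.71  0.    0.7   1.12]
to [ 0.544  -0.1674  0.0441] twist [-0.1 -0.1 -0.1] travel [-0.1   0.01  0.11]
```

>>> move_arm:
  commands:
    - {"hand":0.6,"travel":[-0.08,0,0.1],"twist":[0,0,0]}
    - {"hand":0.6,"travel":[0,0,0.08],"twist":[0,0,0]}
    - {"hand":0.6,"travel":[0,0,0],"twist":[0,0,0]}

```text
time: 34.3
position: [0.5424, -0.1668, 0.0438]
tool_rot: [1.0, -0.026, -0.0, -0.002]
ft_force: [0.5, 0.7, 2.3]
grip_width: 0.0115
grip_force: 40.0
```

>>> move_arm:
  commands:
    - {"hand":2.5,"travel":[0,0,0],"twist":[0,0,0]}
    - {"hand":2.5,"travel":[0,0,0],"twist":[0,0,0]}
    - {"hand":2.5,"travel":[0,0,0],"twist":[0,0,0]}
    - {"hand":2.5,"travel":[0,0,0],"twist":[0,0,0]}

```text
time: 34.63
position: [0.5424, -0.1669, 0.0429]
tool_rot: [1.0, -0.026, -0.001, -0.002]
ft_force: [-0.1, -0.7, -0.1]
grip_width: 0.0236
grip_force: 0.0
```

>>> move_arm:
  commands:
    - {"hand":2.5,"travel":[0,0,-2],"twist":[0,0,0]}
    - {"hand":2.5,"travel":[0,0,-3.5],"twist":[0,0,0]}
    - {"hand":2.5,"travel":[0,0,-4],"twist":[0,0,0]}
    - {"hand":2.5,"travel":[0,0,-4],"twist":[0,0,0]}
    - {"hand":5,"travel":[0,0,-2],"twist":[0,0,0]}

```text
time: 35.05
position: [0.5447, -0.1685, 0.2024]
tool_rot: [1.0, -0.026, 0.002, -0.001]
ft_force: [0.9, -1.4, 0.5]
grip_width: 0.0274
grip_force: 0.0
```

>>> move_arm:
  commands:
    - {"hand":5,"travel":[0,0,0],"twist":[0,0,0]}
    - {"hand":5,"travel":[0,0,0],"twist":[0,0,0]}

```text
time: 35.22
position: [0.5434, -0.1678, 0.1992]
tool_rot: [1.0, -0.026, 0.001, -0.001]
ft_force: [-1.2, 0.5, -0.5]
grip_width: 0.0379
grip_force: 0.0
```

```bash
python3 - <<'E'
from h import *
st(); w=cam('wrist','w9.png'); cam('scene','s9.png'); a=-.05-np.pi
k=knob(1.8); plan([(np.r_[k[:2],.2],a,0),(k,a,0)]+[(knob(x),a,0) for x in np.arange(1.65,-.01,-.15)])
A=cv2.resize(cv2.imread('pics/w9.png'),(400,300)); B=cv2.resize(cv2.imread('pics/s9.png')[170:310,150:337],(400,300),interpolation=cv2.INTER_CUBIC)
cv2.imwrite('pics/v9.png',np.hstack([A,B]))
E
```

```text
t 35.22 pos [ 0.5434 -0.1678  0.1992] a 177.02 tilt -0.07 roll -0.16 F [-1.2  0.5 -0.5] w 0.0379 gf 0.0 q [-0.5   0.5   1.61  0.    1.03  1.12]
to [ 0.4548 -0.224   0.2   ] twist [-0.3  0.2 -0.1] travel [-8.4   6.13 -0.34]
to [ 0.4548 -0.224   0.0878] twist [0. 0. 0.] travel [ 0.    0.   11.22]
to [ 0.4634 -0.2244  0.0972] twist [0. 0. 0.] travel [ 0.86 -0.   -0.94]
to [ 0.4733 -0.2249  0.1052] twist [0. 0. 0.] travel [ 0.99  0.   -0.8 ]
to [ 0.4844 -0.2255  0.1115] twist [0. 0. 0.] travel [ 1.1  -0.   -0.64]
to [ 0.4962 -0.2261  0.1162] twist [0. 0. 0.] travel [ 1.19  0.   -0.47]
to [ 0.5086 -0.2267  0.119 ] twist [0. 0. 0.] travel [ 1.24 -0.   -0.28]
to [ 0.5213 -0.2273  0.12  ] twist [0. 0. 0.] travel [ 1.27  0.   -0.1 ]
to [ 0.534 -0.228  0.119] twist [0. 0. 0.] travel [1.27 0.   0.1 ]
to [ 0.5464 -0.2286  0.1162] twist [0. 0. 0.] travel [ 1.24 -0.    0.28]
to [ 0.5582 -0.2292  0.1115] twist [0. 0. 0.] travel [1.19 0.   0.47]
to [ 0.5692 -0.2297  0.1052] twist [0. 0. 0.] travel [ 1.1  -0.    0.64]
to [ 0.5791 -0.2302  0.0972] twist [0. 0. 0.] travel [0.99 0.   0.8 ]
to [ 0.5878 -0.2307  0.0878] twist [0. 0. 0.] travel [ 0.86 -0.    0.94]
```

View pics/v9.png

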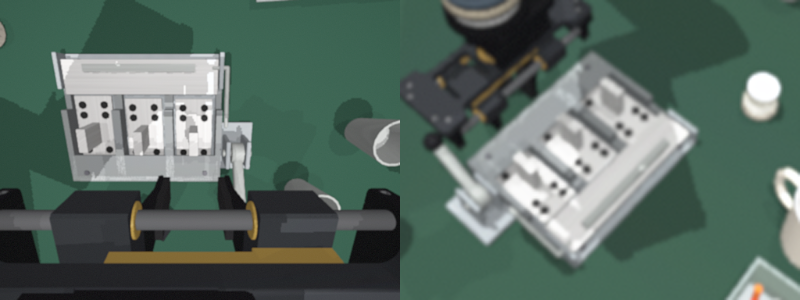

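>>> move_arm:
  commands:
    - {"hand":6,"travel":[-2.8,2.05,0],"twist":[0,0,0]}
    - {"hand":6,"travel":[-2.8,2.05,0],"twist":[0,0,0]}
    - {"hand":6,"travel":[-2.8,2.05,0],"twist":[0,0,0]}
    - {"hand":6,"travel":[0,0,0],"twist":[0,0,0]}
    - {"hand":6,"travel":[0,0,2],"twist":[0,0,0]}

```text
time: 35.73
position: [0.4556, -0.2262, 0.1786]
tool_rot: [1.0, -0.028, 0.0, -0.001]
ft_force: [0.6, -0.5, -0.4]
grip_width: 0.0594
grip_force: 0.0
```

>>> move_arm:
  commands:
    - {"hand":6,"travel":[0,0,3],"twist":[0,0,0]}
    - {"hand":6,"travel":[0,0,3],"twist":[0,0,0]}
    - {"hand":6,"travel":[0,0,2],"twist":[0,0,0]}
    - {"hand":6,"travel":[0,0,1.1],"twist":[0,0,0]}
    - {"hand":6,"travel":[0,0,0],"twist":[0,0,0]}

```text
time: 36.15
position: [0.4534, -0.2219, 0.0828]
tool_rot: [1.0, -0.026, -0.004, -0.005]
ft_force: [0.4, -0.1, -0.0]
grip_width: 0.06
grip_force: 0.0
```

```bash
python3 - <<'E'
from h import *
st(); plan([(knob(1.8),-.05-np.pi,0)])
E
```

```text
t 36.15 pos [ 0.4534 -0.2219  0.0828] a 177.01 tilt 0.53 roll -0.56 F [ 0.4 -0.1 -0. ] w 0.06 gf 0.0 q [-0.68  0.62  1.85  0.    0.68  0.94]
to [ 0.4548 -0.224   0.0878] twist [-0.6  0.5 -0.1] travel [ 0.15  0.2  -0.51]
```

Close on the knob and throw it over along the arc.

>>> move_arm:
  commands:
    - {"hand":1.5,"travel":[0,0,0],"twist":[0,0,0]}
    - {"hand":1.5,"travel":[0,0,0],"twist":[0,0,0]}
    - {"hand":1.5,"travel":[0,0,0],"twist":[0,0,0]}
    - {"hand":1.5,"travel":[0,0,0],"twist":[0,0,0]}
    - {"hand":1.5,"travel":[0,0,0],"twist":[0,0,0]}
  force: 30

```text
time: 36.57
position: [0.4561, -0.2244, 0.0876]
tool_rot: [1.0, -0.026, -0.0, -0.002]
ft_force: [-1.1, -0.7, 0.3]
grip_width: 0.0347
grip_force: 0.0
```

>>> move_arm:
  commands:
    - {"hand":1.5,"travel":[0,0,0],"twist":[0,0,0]}
    - {"hand":1.5,"travel":[0,0,0],"twist":[0,0,0]}
    - {"hand":1.5,"travel":[0,0,0],"twist":[0,0,0]}

```text
time: 36.82
position: [0.4559, -0.2243, 0.0873]
tool_rot: [1.0, -0.026, -0.0, -0.002]
ft_force: [-0.9, -0.2, 2.4]
grip_width: 0.022
grip_force: 30.0
```

>>> move_arm:
  commands:
    - {"hand":1.5,"travel":[0.43,0,-0.47],"twist":[0,0,0]}
    - {"hand":1.5,"travel":[0.43,0,-0.47],"twist":[0,0,0]}
    - {"hand":1.5,"travel":[0.5,0,-0.4],"twist":[0,0,0]}
    - {"hand":1.5,"travel":[0.5,0,-0.4],"twist":[0,0,0]}
    - {"hand":1.5,"travel":[0.55,0,-0.32],"twist":[0,0,0]}

```text
time: 37.23
position: [0.4785, -0.2253, 0.1073]
tool_rot: [1.0, -0.025, -0.003, -0.002]
ft_force: [-6.1, -3.8, -3.5]
grip_width: 0.0224
grip_force: 30.0
```

```bash
python3 - <<'E'
from h import *
st(); o=robot.get_obs()['position']-c2w(-20,-135,35); print(np.hypot(o[0],o[2]),'th',.9-np.arctan2(o[0],o[2]))
E
```

```text
t 37.23 pos [ 0.4785 -0.2253  0.1073] a 177.08 tilt 0.33 roll -0.27 F [-6.1 -3.8 -3.5] w 0.0224 gf 30.0 q [-0.65  0.6   1.78  0.    0.77  0.97]
0.08402968182814212 th 1.4342501958607794
```

>>> move_arm:
  commands:
    - {"hand":1.5,"travel":[0.55,0,-0.32],"twist":[0,0,0]}
    - {"hand":1.5,"travel":[1.19,0,-0.47],"twist":[0,0,0]}
    - {"hand":1.5,"travel":[1.24,0,-0.28],"twist":[0,0,0]}
    - {"hand":1.5,"travel":[1.27,0,-0.1],"twist":[0,0,0]}
    - {"hand":1.5,"travel":[1.27,0,0.1],"twist":[0,0,0]}

```text
time: 37.65
position: [0.5358, -0.2285, 0.1195]
tool_rot: [1.0, -0.026, -0.0, -0.002]
ft_force: [-1.0, -1.1, -0.4]
grip_width: 0.0222
grip_force: 30.1
```

>>> move_arm:
  commands:
    - {"hand":1.5,"travel":[1.24,0,0.28],"twist":[0,0,0]}
    - {"hand":1.5,"travel":[1.19,0,0.47],"twist":[0,0,0]}
    - {"hand":1.5,"travel":[1.1,0,0.64],"twist":[0,0,0]}
    - {"hand":1.5,"travel":[0.99,0,0.8],"twist":[0,0,0]}
    - {"hand":1.5,"travel":[0.86,0,0.9],"twist":[0,0,0]}

```text
time: 38.07
position: [0.5918, -0.2315, 0.0874]
tool_rot: [1.0, -0.026, 0.002, -0.001]
ft_force: [4.6, -1.5, 1.3]
grip_width: 0.0219
grip_force: 30.0
```

```bash
python3 - <<'E'
from h import *
st(); o=robot.get_obs()['position']-c2w(-20,-135,35); print(np.hypot(o[0],o[2]),'th',.9-np.arctan2(o[0],o[2]))
E
```

```text
t 38.07 pos [ 0.5918 -0.2315  0.0874] a 177.01 tilt -0.22 roll -0.15 F [ 4.6 -1.5  1.3] w 0.0219 gf 30.0 q [-0.55  0.73  1.52  0.01  0.89  1.07]
0.08788839243796344 th -0.03216951056830597
```

>>> move_arm:
  commands:
    - {"hand":5,"travel":[0,0,0],"twist":[0,0,0]}
    - {"hand":5,"travel":[0,0,0],"twist":[0,0,0]}
    - {"hand":5,"travel":[0,0,0],"twist":[0,0,0]}
    - {"hand":5,"travel":[0,0,0],"twist":[0,0,0]}
    - {"hand":5,"travel":[0,0,-2],"twist":[0,0,0]}

```text
time: 38.48
position: [0.585, -0.2293, 0.1035]
tool_rot: [1.0, -0.026, -0.005, -0.005]
ft_force: [0.5, 0.4, 0.6]
grip_width: 0.0461
grip_force: 0.0
```

>>> move_arm:
  commands:
    - {"hand":8.7,"travel":[0,0,-3],"twist":[0,0,0]}
    - {"hand":8.7,"travel":[0,0,-3.5],"twist":[0,0,0]}
    - {"hand":8.7,"travel":[0,0,-3.5],"twist":[0,0,0]}
    - {"hand":8.7,"travel":[0,0,-3],"twist":[0,0,0]}
    - {"hand":8.7,"travel":[0,0,0],"twist":[0,0,-7]}

```text
time: 38.9
position: [0.5915, -0.2335, 0.2447]
tool_rot: [0.999, 0.036, 0.005, 0.001]
ft_force: [1.6, -0.4, 0.7]
grip_width: 0.0757
grip_force: 0.0
```

>>> move_arm:
  commands:
    - {"hand":8.7,"travel":[0,0,0],"twist":[0,0,-7]}
    - {"hand":8.7,"travel":[0,0,0],"twist":[0,0,-7]}
    - {"hand":8.7,"travel":[0,0,0],"twist":[0,0,-7]}
    - {"hand":8.7,"travel":[0,0,0],"twist":[0,0,-7]}
    - {"hand":8.7,"travel":[0,0,0],"twist":[0,0,-7]}

```text
time: 39.32
position: [0.5877, -0.2313, 0.237]
tool_rot: [0.942, 0.337, -0.0, -0.003]
ft_force: [-0.2, 0.8, -0.2]
grip_width: 0.0868
grip_force: 0.0
```

>>> move_arm:
  commands:
    - {"hand":8.7,"travel":[0,0,0],"twist":[0,0,-7]}
    - {"hand":8.7,"travel":[0,0,0],"twist":[0,0,-7]}
    - {"hand":8.7,"travel":[0,0,0],"twist":[0,0,-7]}
    - {"hand":8.7,"travel":[0,0,0],"twist":[0,0,-7]}
    - {"hand":8.7,"travel":[0,0,0],"twist":[0,0,-7]}

```text
time: 39.73
position: [0.5877, -0.2313, 0.237]
tool_rot: [0.797, 0.604, 0.0, -0.003]
ft_force: [-1.2, 0.7, 0.5]
grip_width: 0.0871
grip_force: 0.0
```

>>> move_arm:
  commands:
    - {"hand":8.7,"travel":[0,0,0],"twist":[0,0,-7]}
    - {"hand":8.7,"travel":[0,0,0],"twist":[0,0,-7]}
    - {"hand":8.7,"travel":[0,0,0],"twist":[0,0,-7]}
    - {"hand":8.7,"travel":[0,0,0],"twist":[0,0,-7]}
    - {"hand":8.7,"travel":[0,0,0],"twist":[0,0,-7]}

```text
time: 40.15
position: [0.5877, -0.2313, 0.2369]
tool_rot: [0.578, 0.816, 0.001, -0.003]
ft_force: [1.1, -0.3, 0.1]
grip_width: 0.0871
grip_force: 0.0
```

>>> move_arm:
  commands:
    - {"hand":8.7,"travel":[0,0,0],"twist":[0,0,-7]}
    - {"hand":8.7,"travel":[0,0,0],"twist":[0,0,-7]}
    - {"hand":8.7,"travel":[0,0,0],"twist":[0,0,-7]}
    - {"hand":8.7,"travel":[0,0,0],"twist":[0,0,-7]}
    - {"hand":8.7,"travel":[0,0,0],"twist":[0,0,-7]}

```text
time: 40.57
position: [0.5877, -0.2314, 0.237]
tool_rot: [0.306, 0.952, 0.002, -0.002]
ft_force: [0.0, 0.3, -0.1]
grip_width: 0.0869
grip_force: 0.0
```

>>> move_arm:
  commands:
    - {"hand":8.7,"travel":[0,0,0],"twist":[0,0,-7]}
    - {"hand":8.7,"travel":[0,0,0],"twist":[0,0,-7]}
    - {"hand":8.7,"travel":[0,0,0],"twist":[0,0,-7]}
    - {"hand":8.7,"travel":[0,0,0],"twist":[0,0,-7]}

```text
time: 40.9
position: [0.5877, -0.2313, 0.2369]
tool_rot: [0.067, 0.998, 0.002, -0.002]
ft_force: [0.5, 0.0, -0.0]
grip_width: 0.0873
grip_force: 0.0
```

```bash
python3 - <<'E'
from h import *
st(); M=R.from_quat(robot.get_obs()['tool_rot']).as_matrix(); a=np.arctan2(-M[1,0],-M[0,0]); plan([((.63,-.36,.25),a,0)])
E
```

```text
t 40.9 pos [ 0.5877 -0.2313  0.2369] a -7.66 tilt -0.21 roll 0.27 F [ 0.5  0.  -0. ] w 0.0873 gf 0.0 q [-0.55  0.54  1.41  0.    1.2  -1.99]
to [ 0.63 -0.36  0.25] twist [ 0.3 -0.2 -0. ] travel [ -5.91 -12.19  -1.31]
```

>>> move_arm:
  commands:
    - {"hand":8.7,"travel":[-1.48,-3.05,-0.33],"twist":[0.3,-0.2,0]}
    - {"hand":8.7,"travel":[-1.48,-3.05,-0.33],"twist":[0,0,0]}
    - {"hand":8.7,"travel":[-1.48,-3.05,-0.33],"twist":[0,0,0]}
    - {"hand":8.7,"travel":[-1.48,-3.05,-0.33],"twist":[0,0,0]}
    - {"hand":8.7,"travel":[0,0,0],"twist":[0,0,0]}

```text
time: 41.32
position: [0.631, -0.3678, 0.2507]
tool_rot: [0.072, 0.997, -0.003, 0.002]
ft_force: [0.9, -0.5, 0.6]
grip_width: 0.0873
grip_force: 0.0
```

>>> move_arm:
  commands:
    - {"hand":8.7,"travel":[0,0,0],"twist":[0,0,0]}
    - {"hand":8.7,"travel":[0,0,0],"twist":[0,0,0]}
    - {"hand":8.7,"travel":[0,0,0],"twist":[0,0,0]}

```text
time: 41.57
position: [0.6296, -0.359, 0.2499]
tool_rot: [0.069, 0.998, 0.0, -0.0]
ft_force: [-1.4, 0.3, 0.6]
grip_width: 0.0872
grip_force: 0.0
```

```bash
python3 - <<'E'
from h import *
st(); w=cam('wrist','w10.png'); print(proj(w,[(.5356,-.4266,.075),(.4377,-.3384,.075)]).round())
for p in [(.5356,-.4266,0),(.4377,-.3384,0)]: print(fit([w],'cup',p))
M=R.from_quat(robot.get_obs()['tool_rot']).as_matrix(); a=np.arctan2(-M[1,0],-M[0,0]); x=fit([w],'cup',(.5356,-.4266,0))[0]
plan([(np.r_[x,.25],a,0),(np.r_[x,.062],a,0)])
E
```

```text
t 41.57 pos [ 0.6296 -0.359   0.2499] a -7.94 tilt -0.03 roll 0.02 F [-1.4  0.3  0.6] w 0.0872 gf 0.0 q [-0.67  0.66  1.14  0.    1.35 -2.1 ]
[[174. 100.]
 [242. -20.]]
(array([ 0.53398455, -0.42557704]), np.float64(0.06292329050522638))
(array([ 0.43680658, -0.33823413]), np.float64(0.03837145389631946))
to [ 0.534  -0.4256  0.25  ] twist [-0.  0. -0.] travel [ 8.58 -7.92  0.01]
to [ 0.534  -0.4256  0.062 ] twist [0. 0. 0.] travel [ 0.   0.  18.8]
```

>>> move_arm:
  commands:
    - {"hand":8.7,"travel":[2.15,-1.98,0],"twist":[0,0,0]}
    - {"hand":8.7,"travel":[2.15,-1.98,0],"twist":[0,0,0]}
    - {"hand":8.7,"travel":[2.15,-1.98,0],"twist":[0,0,0]}
    - {"hand":8.7,"travel":[2.13,-1.98,0],"twist":[0,0,0]}
    - {"hand":8.7,"travel":[0,0,3],"twist":[0,0,0]}

```text
time: 42.03
position: [0.5333, -0.4323, 0.227]
tool_rot: [0.071, 0.997, -0.006, 0.004]
ft_force: [0.8, -0.7, 1.5]
grip_width: 0.0869
grip_force: 0.0
```

>>> move_arm:
  commands:
    - {"hand":8.7,"travel":[0,0,4],"twist":[0,0,0]}
    - {"hand":8.7,"travel":[0,0,3],"twist":[0,0,0]}
    - {"hand":8.7,"travel":[0,0,0],"twist":[0,0,0]}
    - {"hand":8.7,"travel":[0,0,0],"twist":[0,0,0]}
    - {"hand":8.7,"travel":[0,0,0],"twist":[0,0,0]}

```text
time: 42.45
position: [0.5358, -0.4275, 0.1522]
tool_rot: [0.069, 0.998, -0.002, 0.002]
ft_force: [0.6, -0.7, -0.1]
grip_width: 0.0866
grip_force: 0.0
```

```bash
python3 - <<'E'
from h import *
st(); a=np.radians(-7.94); plan([((.534,-.4256,.062),a,0)])
E
```

```text
t 42.45 pos [ 0.5358 -0.4275  0.1522] a -7.91 tilt 0.22 roll -0.18 F [ 0.6 -0.7 -0.1] w 0.0866 gf 0.0 q [-0.84  0.7   1.35  0.    1.09 -2.27]
to [ 0.534  -0.4256  0.062 ] twist [-0.2  0.2  0. ] travel [0.21 0.17 9.02]
```

>>> move_arm:
  commands:
    - {"hand":8.7,"travel":[0.15,0.12,3],"twist":[0,0,0]}
    - {"hand":8.7,"travel":[0,0,3],"twist":[0,0,0]}
    - {"hand":8.7,"travel":[0,0,2],"twist":[0,0,0]}
    - {"hand":8.7,"travel":[0,0,0.9],"twist":[0,0,0]}
    - {"hand":8,"travel":[0,0,0],"twist":[0,0,0]}

```text
time: 42.87
position: [0.5337, -0.4259, 0.0612]
tool_rot: [0.069, 0.998, -0.001, 0.001]
ft_force: [-0.1, 0.2, 0.0]
grip_width: 0.0848
grip_force: 0.0
```

>>> move_arm:
  commands:
    - {"hand":5,"travel":[0,0,0],"twist":[0,0,0]}
    - {"hand":5,"travel":[0,0,0],"twist":[0,0,0]}
    - {"hand":5,"travel":[0,0,0],"twist":[0,0,0]}
    - {"hand":5,"travel":[0,0,0],"twist":[0,0,0]}
    - {"hand":5,"travel":[0,0,0],"twist":[0,0,0]}
  force: 25

```text
time: 43.28
position: [0.5341, -0.4266, 0.0628]
tool_rot: [0.07, 0.998, -0.001, 0.002]
ft_force: [0.2, 0.4, 4.0]
grip_width: 0.0576
grip_force: 24.6
```

>>> move_arm:
  commands:
    - {"hand":5,"travel":[0,0,0],"twist":[0,0,0]}
    - {"hand":5,"travel":[0,0,0],"twist":[0,0,0]}

```text
time: 43.45
position: [0.5342, -0.4266, 0.0627]
tool_rot: [0.07, 0.998, -0.001, 0.002]
ft_force: [0.3, 1.1, 6.0]
grip_width: 0.0579
grip_force: 24.5
```

```bash
python3 - <<'E'
from h import *
st(); p=robot.get_obs()['position']; a=np.radians(-7.94); k=np.array([.4368,-.3382]); dx=p[:2]-[.534,-.4256]; print('off',dx)
# keep the offset along tool x only
X=Rt(a)[:2,0]; tgt=k+X*(dx@X)
plan([(p+[0,0,.08],a,0),(np.r_[tgt,p[2]+.08],a,0),(np.r_[tgt,p[2]+.034],a,0)])
E
```

```text
t 43.45 pos [ 0.5342 -0.4266  0.0627] a -7.98 tilt 0.2 roll -0.14 F [0.3 1.1 6. ] w 0.0579 gf 24.5 q [-0.84  0.81  1.4   0.    0.93 -2.27]
off [ 0.00016512 -0.0010043 ]
to [ 0.5342 -0.4266  0.1427] twist [-0.1  0.2 -0. ] travel [ 0.  0. -8.]
to [ 0.4371 -0.3382  0.1427] twist [0. 0. 0.] travel [10.83  7.41  0.  ]
to [ 0.4371 -0.3382  0.0967] twist [0. 0. 0.] travel [0.  0.  4.6]
```

>>> move_arm:
  commands:
    - {"hand":5,"travel":[0,0,-1],"twist":[0,0,0]}
    - {"hand":5,"travel":[0,0,-2],"twist":[0,0,0]}
    - {"hand":5,"travel":[0,0,-2.5],"twist":[0,0,0]}
    - {"hand":5,"travel":[0,0,-2.5],"twist":[0,0,0]}
    - {"hand":5,"travel":[0,0,-1.5],"twist":[0,0,0]}

```text
time: 43.87
position: [0.5339, -0.4267, 0.1591]
tool_rot: [0.07, 0.998, -0.002, 0.002]
ft_force: [-0.4, 0.2, -0.5]
grip_width: 0.0577
grip_force: 24.9
```

>>> move_arm:
  commands:
    - {"hand":5,"travel":[1.8,1.24,0],"twist":[0,0,0]}
    - {"hand":5,"travel":[1.8,1.24,0],"twist":[0,0,0]}
    - {"hand":5,"travel":[1.8,1.24,0],"twist":[0,0,0]}
    - {"hand":5,"travel":[1.8,1.24,0],"twist":[0,0,0]}
    - {"hand":5,"travel":[1.8,1.24,0],"twist":[0,0,0]}

```text
time: 44.28
position: [0.4517, -0.3512, 0.1562]
tool_rot: [0.07, 0.998, -0.001, 0.001]
ft_force: [-0.2, 0.5, -1.8]
grip_width: 0.0578
grip_force: 24.9
```

>>> move_arm:
  commands:
    - {"hand":5,"travel":[1.8,1.24,0],"twist":[0,0,0]}
    - {"hand":5,"travel":[0,0,0],"twist":[0,0,0]}
    - {"hand":5,"travel":[0,0,0],"twist":[0,0,0]}
    - {"hand":5,"travel":[0,0,0],"twist":[0,0,0]}

```text
time: 44.62
position: [0.4374, -0.3381, 0.1565]
tool_rot: [0.07, 0.998, -0.001, 0.001]
ft_force: [-0.5, 0.8, -1.0]
grip_width: 0.0577
grip_force: 24.9
```

```bash
python3 - <<'E'
from h import *
st(); a=np.radians(-7.94); plan([((.4371,-.3382,.0967),a,0)])
t=cam('top','top11.png'); s=cam('scene','s11.png')
w=cam('wrist','w11.png')
# held cup seen in the wrist view vs model
E
```

```text
t 44.62 pos [ 0.4374 -0.3381  0.1565] a -7.98 tilt 0.18 roll -0.15 F [-0.5  0.8 -1. ] w 0.0577 gf 24.9 q [-0.86  0.54  1.69  0.    0.9  -2.29]
to [ 0.4371 -0.3382  0.0967] twist [-0.2  0.2 -0. ] travel [ 0.02 -0.01  5.98]
```

>>> move_arm:
  commands:
    - {"hand":5,"travel":[0,0,1.5],"twist":[0,0,0]}
    - {"hand":5,"travel":[0,0,1.2],"twist":[0,0,0]}
    - {"hand":5,"travel":[0,0,1],"twist":[0,0,0]}
    - {"hand":5,"travel":[0,0,0.8],"twist":[0,0,0]}
    - {"hand":5,"travel":[0,0,0.6],"twist":[0,0,0]}

```text
time: 45.18
position: [0.4368, -0.3374, 0.1039]
tool_rot: [0.07, 0.998, -0.0, 0.0]
ft_force: [0.8, 0.2, -1.2]
grip_width: 0.0578
grip_force: 24.9
```

>>> move_arm:
  commands:
    - {"hand":5,"travel":[0,0,0.4],"twist":[0,0,0]}
    - {"hand":5,"travel":[0,0,0.2],"twist":[0,0,0]}
    - {"hand":5,"travel":[0,0,0],"twist":[0,0,0]}
    - {"hand":5,"travel":[0,0,0],"twist":[0,0,0]}

```text
time: 45.52
position: [0.4369, -0.3375, 0.0991]
tool_rot: [0.07, 0.998, -0.001, 0.001]
ft_force: [-0.5, -0.3, -1.2]
grip_width: 0.0581
grip_force: 24.9
```

```bash
python3 - <<'E'
from h import *
st(); a=np.radians(-7.94); plan([((.4371,-.3382,.0967),a,0)])
E
```

```text
t 45.52 pos [ 0.4369 -0.3375  0.0991] a -7.98 tilt 0.1 roll -0.08 F [-0.5 -0.3 -1.2] w 0.0581 gf 24.9 q [-0.86  0.63  1.73  0.    0.78 -2.29]
to [ 0.4371 -0.3382  0.0967] twist [-0.1  0.1 -0. ] travel [-0.03 -0.07  0.24]
```

>>> move_arm:
  commands:
    - {"hand":5,"travel":[0,0,0.2],"twist":[0,0,0]}
    - {"hand":5,"travel":[0,0,0.05],"twist":[0,0,0]}
    - {"hand":5,"travel":[0,0,0],"twist":[0,0,0]}

```text
time: 45.77
position: [0.437, -0.3376, 0.0969]
tool_rot: [0.07, 0.998, -0.001, 0.001]
ft_force: [0.2, -0.2, 0.8]
grip_width: 0.0576
grip_force: 24.8
```

>>> move_arm:
  commands:
    - {"hand":8.7,"travel":[0,0,0],"twist":[0,0,0]}
    - {"hand":8.7,"travel":[0,0,0],"twist":[0,0,0]}
    - {"hand":8.7,"travel":[0,0,0],"twist":[0,0,0]}
    - {"hand":8.7,"travel":[0,0,0],"twist":[0,0,0]}
    - {"hand":8.7,"travel":[0,0,0],"twist":[0,0,0]}

```text
time: 46.18
position: [0.4368, -0.3373, 0.0965]
tool_rot: [0.07, 0.998, -0.001, 0.001]
ft_force: [-0.0, -0.4, -0.1]
grip_width: 0.0824
grip_force: 0.0
```

>>> move_arm:
  commands:
    - {"hand":8.7,"travel":[0,0,-2],"twist":[0,0,0]}
    - {"hand":8.7,"travel":[0,0,-3],"twist":[0,0,0]}
    - {"hand":8.7,"travel":[0,0,-4],"twist":[0,0,0]}
    - {"hand":8.7,"travel":[0,0,-4],"twist":[0,0,0]}
    - {"hand":8.7,"travel":[0,0,-3],"twist":[0,0,0]}

```text
time: 46.6
position: [0.4371, -0.3376, 0.2595]
tool_rot: [0.07, 0.998, -0.002, 0.002]
ft_force: [-0.0, -0.5, 0.6]
grip_width: 0.0871
grip_force: 0.0
```

```bash
python3 - <<'E'
from h import *
st(); a=np.radians(-7.98); plan([((.62,-.30,.27),a,0),((.70,.27,.27),a,0)])
E
```

```text
t 46.6 pos [ 0.4371 -0.3376  0.2595] a -7.97 tilt 0.22 roll -0.19 F [-0.  -0.5  0.6] w 0.0871 gf 0.0 q [-0.86  0.4   1.59  0.    1.14 -2.29]
to [ 0.62 -0.3   0.27] twist [-0.2  0.2  0. ] travel [-17.6    6.26  -1.05]
to [0.7  0.27 0.27] twist [0. 0. 0.] travel [-1.000e-02  5.756e+01  0.000e+00]
```

>>> move_arm:
  commands:
    - {"hand":8.7,"travel":[-2.93,1.04,-0.17],"twist":[0,0,0]}
    - {"hand":8.7,"travel":[-2.93,1.04,-0.17],"twist":[0,0,0]}
    - {"hand":8.7,"travel":[-2.93,1.04,-0.17],"twist":[0,0,0]}
    - {"hand":8.7,"travel":[-2.93,1.04,-0.17],"twist":[0,0,0]}
    - {"hand":8.7,"travel":[-2.93,1.04,-0.17],"twist":[0,0,0]}

```text
time: 47.02
position: [0.59, -0.3054, 0.2653]
tool_rot: [0.07, 0.998, -0.001, 0.001]
ft_force: [0.8, -0.7, 0.2]
grip_width: 0.0873
grip_force: 0.0
```

>>> move_arm:
  commands:
    - {"hand":8.7,"travel":[-2.93,1.04,-0.17],"twist":[0,0,0]}
    - {"hand":8.7,"travel":[0,0,0],"twist":[0,0,0]}
    - {"hand":8.7,"travel":[0,0,0],"twist":[0,0,0]}
    - {"hand":8.7,"travel":[0,0,0],"twist":[0,0,0]}

```text
time: 47.35
position: [0.6185, -0.2994, 0.2661]
tool_rot: [0.069, 0.998, -0.0, -0.0]
ft_force: [0.1, 0.1, 0.4]
grip_width: 0.0873
grip_force: 0.0
```

```bash
cat >> h.py <<'E'
SH['st2']=[np.r_[circ(20,0),circ(30.5,75)],np.r_[circ(20,34),circ(30.5,109)]]
SH['st3']=SH['st2']+[np.r_[circ(20,68),circ(30.5,143)]]
E
python3 - <<'E'
from h import *
st(); w=cam('wrist','w12.png'); x,f=fit([w],'st2',(.4368,-.3382,0)); print(x,f); x1,f1=fit([w],'cup',(.4368,-.3382,0)); print('as single',x1,f1)
a=np.radians(-7.98); plan([((.71,.27,.27),a,0)])
im=cv2.imread('pics/w12.png'); ct,_=cv2.findContours((sil(w,'st2',[*x,0])>.5).astype(np.uint8),0,1); cv2.drawContours(im,ct,-1,(0,0,255),1)
cv2.imwrite('pics/w12b.png',cv2.resize(im,None,fx=1.2,fy=1.2))
E
```

```text
t 47.35 pos [ 0.6185 -0.2994  0.2661] a -7.96 tilt -0.03 roll -0.04 F [0.1 0.1 0.4] w 0.0873 gf 0.0 q [-0.61  0.59  1.23 -0.    1.33 -2.04]
[ 0.43726207 -0.33814188] 0.02826118783856324
as single [ 0.43718809 -0.33813751] 0.10683624904886913
to [0.71 0.27 0.27] twist [-0. -0. -0.] travel [-1.2  57.69 -0.37]
```

>>> move_arm:
  commands:
    - {"hand":8.7,"travel":[0,3.2,0],"twist":[0,0,0]}
    - {"hand":8.7,"travel":[0,3.2,0],"twist":[0,0,0]}
    - {"hand":8.7,"travel":[0,3.2,0],"twist":[0,0,0]}
    - {"hand":8.7,"travel":[0,3.2,0],"twist":[0,0,0]}
    - {"hand":8.7,"travel":[0,3.2,0],"twist":[0,0,0]}

```text
time: 47.82
position: [0.6401, -0.1409, 0.2668]
tool_rot: [0.071, 0.997, -0.001, 0.0]
ft_force: [0.3, -0.2, 0.7]
grip_width: 0.0867
grip_force: 0.0
```

>>> move_arm:
  commands:
    - {"hand":8.7,"travel":[0,3.2,0],"twist":[0,0,0]}
    - {"hand":8.7,"travel":[0,3.2,0],"twist":[0,0,0]}
    - {"hand":8.7,"travel":[0,3.2,0],"twist":[0,0,0]}
    - {"hand":8.7,"travel":[0,3.2,0],"twist":[0,0,0]}
    - {"hand":8.7,"travel":[0,3.2,0],"twist":[0,0,0]}

```text
time: 48.23
position: [0.6626, 0.0175, 0.2668]
tool_rot: [0.071, 0.998, -0.001, 0.0]
ft_force: [-0.4, -0.7, 0.5]
grip_width: 0.0868
grip_force: 0.0
```

>>> move_arm:
  commands:
    - {"hand":8.7,"travel":[0,3.2,0],"twist":[0,0,0]}
    - {"hand":8.7,"travel":[0,3.2,0],"twist":[0,0,0]}
    - {"hand":8.7,"travel":[0,3.2,0],"twist":[0,0,0]}
    - {"hand":8.7,"travel":[0,3.2,0],"twist":[0,0,0]}
    - {"hand":8.7,"travel":[0,3.2,0],"twist":[0,0,0]}

```text
time: 48.65
position: [0.6852, 0.1756, 0.2665]
tool_rot: [0.07, 0.998, -0.001, 0.0]
ft_force: [-0.4, 0.2, -0.1]
grip_width: 0.0866
grip_force: 0.0
```

>>> move_arm:
  commands:
    - {"hand":8.7,"travel":[-0.6,3.2,0],"twist":[0,0,0]}
    - {"hand":8.7,"travel":[-0.6,3.2,0],"twist":[0,0,0]}
    - {"hand":8.7,"travel":[0,3.2,0],"twist":[0,0,0]}
    - {"hand":8.7,"travel":[0,0,0],"twist":[0,0,0]}
    - {"hand":8.7,"travel":[0,0,0],"twist":[0,0,0]}

```text
time: 49.07
position: [0.7103, 0.2697, 0.2657]
tool_rot: [0.069, 0.998, -0.001, 0.0]
ft_force: [-0.8, 0.1, 0.3]
grip_width: 0.087
grip_force: 0.0
```

>>> move_arm:
  commands:
    - {"hand":8.7,"travel":[0,0,0],"twist":[0,0,0]}
    - {"hand":8.7,"travel":[0,0,0],"twist":[0,0,0]}

```text
time: 49.23
position: [0.7109, 0.267, 0.2662]
tool_rot: [0.071, 0.998, -0.001, 0.0]
ft_force: [0.6, -0.5, -0.4]
grip_width: 0.0869
grip_force: 0.0
```

```bash
python3 - <<'E'
from h import *
st(); w=cam('wrist','w13.png'); x,f=fit([w],'cup',(.6263,.3049,0)); print(x,f, proj(w,[np.r_[x,.075]]))
a=np.radians(-7.96); plan([(np.r_[x,.266],a,0),(np.r_[x,.062],a,0)])
E
```

```text
t 49.23 pos [0.7109 0.267  0.2662] a -8.09 tilt 0.05 roll -0.12 F [ 0.6 -0.5 -0.4] w 0.0869 gf 0.0 q [ 0.21  0.7   1.01 -0.    1.43 -1.22]
[0.62580936 0.30448802] 0.06736726890849498 [[271.51327044  94.27778799]]
to [0.6258 0.3045 0.266 ] twist [-0.1  0.1 -0.1] travel [8.96 2.54 0.04]
to [0.6258 0.3045 0.062 ] twist [0. 0. 0.] travel [ 0.   0.  20.4]
```

>>> move_arm:
  commands:
    - {"hand":8.7,"travel":[3,0.85,0],"twist":[0,0,0]}
    - {"hand":8.7,"travel":[3,0.85,0],"twist":[0,0,0]}
    - {"hand":8.7,"travel":[2.96,0.84,0],"twist":[0,0,0]}
    - {"hand":8.7,"travel":[0,0,3],"twist":[0,0,0]}
    - {"hand":8.7,"travel":[0,0,4],"twist":[0,0,0]}

```text
time: 49.7
position: [0.6277, 0.3073, 0.2013]
tool_rot: [0.069, 0.998, 0.001, 0.006]
ft_force: [0.7, 0.1, -0.5]
grip_width: 0.087
grip_force: 0.0
```

>>> move_arm:
  commands:
    - {"hand":8.7,"travel":[0,0,4],"twist":[0,0,0]}
    - {"hand":8.7,"travel":[0,0,0],"twist":[0,0,0]}
    - {"hand":8.7,"travel":[0,0,0],"twist":[0,0,0]}
    - {"hand":8.7,"travel":[0,0,0],"twist":[0,0,0]}

```text
time: 50.03
position: [0.6278, 0.306, 0.1581]
tool_rot: [0.07, 0.998, -0.0, 0.002]
ft_force: [0.1, 0.1, 1.2]
grip_width: 0.0868
grip_force: 0.0
```

```bash
python3 - <<'E'
from h import *
st(); a=np.radians(-8.0); plan([((.6258,.3045,.062),a,0)])
E
```

```text
t 50.03 pos [0.6278 0.306  0.1581] a -8.05 tilt 0.25 roll 0.0 F [0.1 0.1 1.2] w 0.0868 gf 0.0 q [ 0.29  0.71  1.3  -0.    1.12 -1.13]
to [0.6258 0.3045 0.062 ] twist [ 0.   0.3 -0.1] travel [ 0.17 -0.17  9.61]
```

>>> move_arm:
  commands:
    - {"hand":8.7,"travel":[0.12,-0.12,3],"twist":[0,0,0]}
    - {"hand":8.7,"travel":[0,0,3],"twist":[0,0,0]}
    - {"hand":8.7,"travel":[0,0,2.2],"twist":[0,0,0]}
    - {"hand":8.7,"travel":[0,0,1.3],"twist":[0,0,0]}
    - {"hand":8,"travel":[0,0,0],"twist":[0,0,0]}

```text
time: 50.45
position: [0.625, 0.3049, 0.0606]
tool_rot: [0.07, 0.998, -0.001, 0.0]
ft_force: [-0.4, 0.5, -0.3]
grip_width: 0.0847
grip_force: 0.0
```

>>> move_arm:
  commands:
    - {"hand":5,"travel":[0,0,0],"twist":[0,0,0]}
    - {"hand":5,"travel":[0,0,0],"twist":[0,0,0]}
    - {"hand":5,"travel":[0,0,0],"twist":[0,0,0]}
    - {"hand":5,"travel":[0,0,0],"twist":[0,0,0]}
    - {"hand":5,"travel":[0,0,0],"twist":[0,0,0]}
  force: 25

```text
time: 50.87
position: [0.6261, 0.3056, 0.0629]
tool_rot: [0.07, 0.998, -0.0, 0.002]
ft_force: [-0.0, 0.0, 3.6]
grip_width: 0.058
grip_force: 24.6
```

>>> move_arm:
  commands:
    - {"hand":5,"travel":[0,0,0],"twist":[0,0,0]}
    - {"hand":5,"travel":[0,0,0],"twist":[0,0,0]}

```text
time: 51.03
position: [0.6261, 0.3056, 0.0628]
tool_rot: [0.07, 0.998, -0.0, 0.002]
ft_force: [-0.2, -0.9, 6.8]
grip_width: 0.0586
grip_force: 24.4
```

```bash
python3 - <<'E'
from h import *
st(); p=robot.get_obs()['position']; a=np.radians(-8.0); k=np.array([.4373,-.3381]); dx=p[:2]-[.6258,.3045]; print('off',dx)
X=Rt(a)[:2,0]; tgt=k+X*(dx@X); print(tgt)
L=p[2]+.15
plan([(np.r_[p[:2],L],a,0),([.60,0,L],a,0),(np.r_[tgt,L],a,0),(np.r_[tgt,p[2]+.068],a,0)])
E
```

```text
t 51.03 pos [0.6261 0.3056 0.0628] a -7.98 tilt 0.25 roll 0.0 F [-0.2 -0.9  6.8] w 0.0586 gf 24.4 q [ 0.29  0.83  1.36 -0.    0.95 -1.14]
off [0.00026055 0.00111173]
[ 0.43740229 -0.33811438]
to [0.6261 0.3056 0.2128] twist [0.  0.3 0. ] travel [  0.   0. -15.]
to [0.6    0.     0.2128] twist [0. 0. 0.] travel [ -1.67 -30.63   0.  ]
to [ 0.4374 -0.3381  0.2128] twist [0. 0. 0.] travel [ 11.4  -35.75   0.  ]
to [ 0.4374 -0.3381  0.1308] twist [0. 0. 0.] travel [0.  0.  8.2]
```

>>> move_arm:
  commands:
    - {"hand":5,"travel":[0,0,-1.5],"twist":[0,0,0]}
    - {"hand":5,"travel":[0,0,-3],"twist":[0,0,0]}
    - {"hand":5,"travel":[0,0,-3.5],"twist":[0,0,0]}
    - {"hand":5,"travel":[0,0,-3.5],"twist":[0,0,0]}
    - {"hand":5,"travel":[0,0,-3.5],"twist":[0,0,0]}

```text
time: 51.45
position: [0.6238, 0.3053, 0.2116]
tool_rot: [0.07, 0.998, -0.001, -0.0]
ft_force: [1.0, 0.7, -2.1]
grip_width: 0.0584
grip_force: 24.9
```

>>> move_arm:
  commands:
    - {"hand":5,"travel":[-0.17,-3.06,0],"twist":[0,0,0]}
    - {"hand":5,"travel":[-0.17,-3.06,0],"twist":[0,0,0]}
    - {"hand":5,"travel":[-0.17,-3.06,0],"twist":[0,0,0]}
    - {"hand":5,"travel":[-0.17,-3.06,0],"twist":[0,0,0]}
    - {"hand":5,"travel":[-0.17,-3.06,0],"twist":[0,0,0]}

```text
time: 51.87
position: [0.6108, 0.1517, 0.2108]
tool_rot: [0.069, 0.998, -0.001, 0.0]
ft_force: [0.5, -0.4, -1.8]
grip_width: 0.0584
grip_force: 24.9
```

>>> move_arm:
  commands:
    - {"hand":5,"travel":[-0.17,-3.06,0],"twist":[0,0,0]}
    - {"hand":5,"travel":[-0.17,-3.06,0],"twist":[0,0,0]}
    - {"hand":5,"travel":[-0.17,-3.06,0],"twist":[0,0,0]}
    - {"hand":5,"travel":[-0.17,-3.06,0],"twist":[0,0,0]}
    - {"hand":5,"travel":[-0.17,-3.06,0],"twist":[0,0,0]}

```text
time: 52.28
position: [0.5981, -0.0011, 0.211]
tool_rot: [0.07, 0.998, -0.001, 0.0]
ft_force: [0.7, -0.6, -1.5]
grip_width: 0.0584
grip_force: 24.9
```

>>> move_arm:
  commands:
    - {"hand":5,"travel":[0.95,-2.98,0],"twist":[0,0,0]}
    - {"hand":5,"travel":[0.95,-2.98,0],"twist":[0,0,0]}
    - {"hand":5,"travel":[0.95,-2.98,0],"twist":[0,0,0]}
    - {"hand":5,"travel":[0.95,-2.98,0],"twist":[0,0,0]}
    - {"hand":5,"travel":[0.95,-2.98,0],"twist":[0,0,0]}

```text
time: 52.7
position: [0.53, -0.1418, 0.2112]
tool_rot: [0.069, 0.998, -0.0, 0.0]
ft_force: [0.7, -0.3, -1.5]
grip_width: 0.0582
grip_force: 24.9
```

>>> move_arm:
  commands:
    - {"hand":5,"travel":[0.95,-2.98,0],"twist":[0,0,0]}
    - {"hand":5,"travel":[0.95,-2.98,0],"twist":[0,0,0]}
    - {"hand":5,"travel":[0.95,-2.98,0],"twist":[0,0,0]}
    - {"hand":5,"travel":[0.95,-2.98,0],"twist":[0,0,0]}
    - {"hand":5,"travel":[0.95,-2.98,0],"twist":[0,0,0]}

```text
time: 53.12
position: [0.4624, -0.2826, 0.2114]
tool_rot: [0.07, 0.998, -0.0, 0.0]
ft_force: [0.4, 0.2, -2.0]
grip_width: 0.0585
grip_force: 24.9
```

>>> move_arm:
  commands:
    - {"hand":5,"travel":[0.95,-2.98,0],"twist":[0,0,0]}
    - {"hand":5,"travel":[0.95,-2.98,0],"twist":[0,0,0]}
    - {"hand":5,"travel":[0,0,0],"twist":[0,0,0]}
    - {"hand":5,"travel":[0,0,0],"twist":[0,0,0]}
    - {"hand":5,"travel":[0,0,0],"twist":[0,0,0]}

```text
time: 53.53
position: [0.4361, -0.3375, 0.2113]
tool_rot: [0.07, 0.998, 0.0, 0.0]
ft_force: [-0.8, -0.2, -1.5]
grip_width: 0.0589
grip_force: 24.9
```

```bash
python3 - <<'E'
from h import *
st(); a=np.radians(-8.0); plan([((.4374,-.3381,.1308),a,0)])
E
```

```text
t 53.53 pos [ 0.4361 -0.3375  0.2113] a -8.02 tilt 0.03 roll 0.02 F [-0.8 -0.2 -1.5] w 0.0589 gf 24.9 q [-0.86  0.46  1.65  0.    1.03 -2.29]
to [ 0.4374 -0.3381  0.1308] twist [ 0.  0. -0.] travel [-0.14 -0.04  8.05]
```

>>> move_arm:
  commands:
    - {"hand":5,"travel":[-0.1,-0.04,2.2],"twist":[0,0,0]}
    - {"hand":5,"travel":[0,0,1.8],"twist":[0,0,0]}
    - {"hand":5,"travel":[0,0,1.3],"twist":[0,0,0]}
    - {"hand":5,"travel":[0,0,1],"twist":[0,0,0]}
    - {"hand":5,"travel":[0,0,0.8],"twist":[0,0,0]}

```text
time: 53.95
position: [0.4378, -0.3372, 0.1397]
tool_rot: [0.069, 0.998, 0.0, 0.0]
ft_force: [1.2, -0.9, -1.7]
grip_width: 0.0581
grip_force: 24.9
```

>>> move_arm:
  commands:
    - {"hand":5,"travel":[0,0,0.5],"twist":[0,0,0]}
    - {"hand":5,"travel":[0,0,0.2],"twist":[0,0,0]}
    - {"hand":5,"travel":[0,0,0],"twist":[0,0,0]}
    - {"hand":5,"travel":[0,0,0],"twist":[0,0,0]}

```text
time: 54.28
position: [0.4377, -0.3388, 0.134]
tool_rot: [0.069, 0.998, -0.001, 0.001]
ft_force: [0.5, -0.2, -1.5]
grip_width: 0.0582
grip_force: 24.9
```

```bash
python3 - <<'E'
from h import *
st(); a=np.radians(-8.0); plan([((.4374,-.3381,.1308),a,0)])
E
```

```text
t 54.28 pos [ 0.4377 -0.3388  0.134 ] a -7.97 tilt 0.1 roll -0.08 F [ 0.5 -0.2 -1.5] w 0.0582 gf 24.9 q [-0.86  0.57  1.71  0.    0.86 -2.29]
to [ 0.4374 -0.3381  0.1308] twist [-0.1  0.1  0. ] travel [0.04 0.06 0.32]
```

>>> move_arm:
  commands:
    - {"hand":5,"travel":[0,0.04,0.2],"twist":[0,0,0]}
    - {"hand":5,"travel":[0,0,0.12],"twist":[0,0,0]}
    - {"hand":5,"travel":[0,0,0],"twist":[0,0,0]}

```text
time: 54.53
position: [0.4378, -0.3384, 0.1313]
tool_rot: [0.07, 0.998, -0.001, 0.001]
ft_force: [-1.0, 1.7, 2.9]
grip_width: 0.0584
grip_force: 24.6
```

>>> move_arm:
  commands:
    - {"hand":8.7,"travel":[0,0,0],"twist":[0,0,0]}
    - {"hand":8.7,"travel":[0,0,0],"twist":[0,0,0]}
    - {"hand":8.7,"travel":[0,0,0],"twist":[0,0,0]}
    - {"hand":8.7,"travel":[0,0,0],"twist":[0,0,0]}
    - {"hand":8.7,"travel":[0,0,0],"twist":[0,0,0]}

```text
time: 54.95
position: [0.4377, -0.3387, 0.1305]
tool_rot: [0.07, 0.998, -0.001, 0.001]
ft_force: [0.9, -0.5, 0.0]
grip_width: 0.083
grip_force: 0.0
```

>>> move_arm:
  commands:
    - {"hand":8.7,"travel":[0,0,-2],"twist":[0,0,0]}
    - {"hand":8.7,"travel":[0,0,-3],"twist":[0,0,0]}
    - {"hand":8.7,"travel":[0,0,-4],"twist":[0,0,0]}
    - {"hand":8.7,"travel":[0,0,-4],"twist":[0,0,0]}
    - {"hand":8.7,"travel":[0,0,-3],"twist":[0,0,0]}

```text
time: 55.37
position: [0.4379, -0.3388, 0.2936]
tool_rot: [0.07, 0.998, -0.002, 0.002]
ft_force: [1.3, -1.7, 0.3]
grip_width: 0.087
grip_force: 0.0
```

>>> move_arm:
  commands:
    - {"hand":8.7,"travel":[-3,0,0],"twist":[0,0,0]}
    - {"hand":8.7,"travel":[-3,0,0],"twist":[0,0,0]}
    - {"hand":8.7,"travel":[-3,0,0],"twist":[0,0,0]}
    - {"hand":8.7,"travel":[-3,0,0],"twist":[0,0,0]}
    - {"hand":8.7,"travel":[-3,0,0],"twist":[0,0,0]}

```text
time: 55.78
position: [0.5871, -0.3591, 0.2907]
tool_rot: [0.07, 0.998, -0.001, 0.001]
ft_force: [0.4, -0.1, -0.1]
grip_width: 0.0867
grip_force: 0.0
```

>>> move_arm:
  commands:
    - {"hand":8.7,"travel":[-3,2.5,0],"twist":[0,0,0]}
    - {"hand":8.7,"travel":[-1,2.5,0],"twist":[0,0,0]}
    - {"hand":8.7,"travel":[0,0,0],"twist":[0,0,0]}
    - {"hand":8.7,"travel":[0,0,0],"twist":[0,0,0]}
    - {"hand":8.7,"travel":[0,0,0],"twist":[0,0,0]}

```text
time: 56.2
position: [0.632, -0.3152, 0.2903]
tool_rot: [0.069, 0.998, -0.001, 0.0]
ft_force: [0.1, -1.0, 0.3]
grip_width: 0.0874
grip_force: 0.0
```

```bash
python3 - <<'E'
from h import *
st(); w=cam('wrist','w14.png'); x,f=fit([w],'st3',(.4373,-.3381,0)); print(x,f)
cam('scene','s14.png')
A=cv2.resize(cv2.imread('pics/w14.png'),(400,300)); B=cv2.resize(cv2.imread('pics/s14.png')[100:,:378],(400,300),interpolation=cv2.INTER_CUBIC)
cv2.imwrite('pics/v14.png',np.hstack([A,B]))
E
```

```text
t 56.2 pos [ 0.632  -0.3152  0.2903] a -7.96 tilt 0.03 roll -0.1 F [ 0.1 -1.   0.3] w 0.0874 gf 0.0 q [-0.62  0.6   1.14 -0.    1.4  -2.05]
[ 0.43686393 -0.33806501] 0.028752177892093833
```

View pics/v14.png

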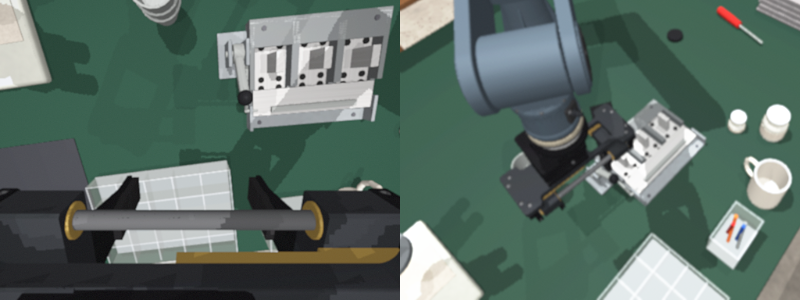

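```bash
python3 - <<'E'
from h import *
w=cam('wrist'); print(proj(w,[knob(0)+[0,0,.005],c2w(43,-31,25),c2w(43,31,25),c2w(61,0,25)]).round(1)*400/512)
robot.hand_in(); st()
E
```

```text
[[246.484375  97.578125]
 [296.484375  86.796875]
 [331.796875  83.515625]
 [313.359375  95.546875]]
the job is handed in; nothing more can be done
the job is handed in; nothing more can be done
```

The job is handed in: all three plates lie flat in their own bays under the closed keeper, the lever is thrown back closed, and the three cups stand nested in one stack on the bench; no result has come back.

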